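# Assemble and clamp a flanged test cell

### The arm

A 6-joint arm with a two-finger parallel gripper is mounted at the origin on the work surface. World frame = base frame: x ahead of the robot, y to its left, z up, the work surface at z = 0. Lengths are in mm, angles in rad, forces in N, time in s.
With the tool pointing down it reaches from about 325 to 900 mm from the base axis. Payload 6.1 kg.
Tool frame: the origin (TCP) lies at the very end of the fingers, on their centre line; the grasp point (between the pads) lies 19 mm behind it; z points along the fingers, x is the direction in which the jaws open and shut, and the axes are right-handed (so a half turn about z gives the same grasp; the last joint's range is limited). The gripper opens to 87 mm and grips with 3 to 60 N. Pads are 19 mm wide; open, the fingers measure 117 mm over their backs; the gripper's body (75 mm by 190 mm) begins 51 mm behind the grasp point.
Start: joints at [-1.353, 0.22, 1.526, -0, 1.395, -0.126], TCP at [210.66, -588.42, 222.538] pointing down, gripper open.
Joint ranges: [-2.98, 2.98], [-0.91, 2.08], [0.09, 2.57], [-1.24, 4.39], [0.2, 2.65], [-2.68, 2.68]. Speed limits (rad/s): [2.57, 2.57, 3.01, 3.14, 3.14, 3.14].

### API

Orientations are given as a unit quaternion [x, y, z, w].
In Python, from plant import r gives the robot as it stands. The module is installed in compiled form; this text tells all that it offers.
- The arm moves only by the tool send_rows, never from a script. Its argument "commands" is one flat list of numbers, 7 for each row, row after row: the turn, a rotation vector about the tool's x, y, z in degrees, then the shift along the tool's x, y, z in mm, then the closure, from 0 (fully open) to 1 (shut). In form: [ax, ay, az, tx, ty, tz, jaw, ax, ay, az, tx, ty, tz, jaw, ...]. A call has exactly 8 rows; each row is the pose to reach, as a shift and turn from the pose commanded when the call began, along the tool's axes at that moment; what a row does not reach only later rows make up. A row lasts 1/8 s, in which the tool goes at most 62.5 mm and 10.7 degrees, less where a joint would pass 70% of its speed; a pose out of reach is approached as far as the arm can. A call with a gripper value outside its range is refused whole. The fingers move at their own pace and stop on an object; "squeeze" is the grip in N (left out, the last holds). Time passes only in rows, so rows that repeat a pose let the fingers close, or fill a call up. It gives the time, the measured TCP pose, the force and the opening at its end, in the units of the state.
- r.get_obs(): the state, without advancing time (a new reading comes with each control period).
- r.camera(name): name is "scene" or "top"; returns the picture (420x560x3 uint8, red, green, blue); there is no depth.
- r.camera_params(name): a dict with "vertical_fov" (degrees; the focal length in pixels is half the picture's height over the tangent of half this angle, whatever the lens; pixels are square), "cx", "cy" (the principal point, pixels), "rvec" (rotation vector, rad) and "tvec" (3), from world to camera coordinates, as OpenCV has them. Camera axes: x right, y down, z forward; pixel columns grow to the right and rows downward; lengths in mm; the calibration is good to about 2 mm. A picture is of the moment at which its call begins. camera_params takes no time and is no camera call.
- r.hand_in(): hands the job in, once; it reports no verdict.
The state is a dict: "time_s": time; "qpos": joint angles; "qvel": joint speeds; "joint_torque": joint torques, N m; "ee_pos": TCP position; "ee_rot": TCP orientation; "ft_force": force on the tool from outside, world axes, zero at the start; "moment": the same for the moment, N m; "width": opening from 0.0 (shut) to 1.0 (fully open).
Only numpy, scipy, OpenCV 4.12 (cv2) and the standard library are available. Lean on these libraries where they do the work, as an engineer would, in place of code of your own. Each camera call takes 0.05 s, during which the arm holds its last target.

### The job

Assemble the test cell on the stand: push the swing arm out of the way, seat the spacer flange-down on the stand's centring spigot, then the cap flange-down on the spacer's own spigot, both fully home. Then swing the arm back to its stop over the cap and press the hold-down pin down onto the cap. Set the parts down rather than dropping them, and leave everything else on the bench where it is.

Things in the scene. Friction and masses are not known exactly. Their poses are not given: they have to be found in the camera images.
- seat (a point): Stand fixed to the bench: aluminium plate 12 mm thick, 120 mm wide, from x = -65 to +140 mm, with a round steel centring spigot (diameter 44 mm, 6 mm high, edge bevelled 2.5 mm). This point is on the spigot's axis at the plate's upper face, 12 mm above the bench; z up, x towards the post. Turns up to 0.35 rad.
- post_top (a point): Top centre of the stand's vertical steel post, diameter 20 mm, 116 mm above the bench, 110 mm from the spigot's axis along the seat frame's x. Same axes as seat. The swing arm turns about it.
- swing (a joint): Swing arm about the post, rad. 0: against its stop, pin exactly over the spigot axis; grows clockwise seen from above, up to 2.4: from the post it points along (-cos v, sin v) in the seat frame. Stays where left; needs about 1.5 N at 65 mm from the post. Begins at 0.05 to 0.45.
- swing_end (a point): Centre of the boss at the end of the swing arm, 98 mm above the bench. The arm: dark steel bar 18 mm wide, 98 to 110 mm above the bench, with round bosses 96 to 112 mm above the bench, of diameter 36 mm at the post and 28 mm at the end, 110 mm between centres.
- pin (a joint): Travel of the hold-down pin in the arm's end, m: 0 raised (as it begins), grows downward to 0.010. It stays where it is left; pushing it takes about 2.5 N. Raised, its foot is 95 mm above the bench; with both parts fully home under it, it meets the cap's top (90 mm above the bench) at 0.005.
- pin_head (a point): Centre of the top of the pin's round black head (diameter 26 mm, 10 mm thick), 132 mm above the bench when raised.
- spacer_mid (a point): Spacer, loose grey plastic, stands flange-down: flange diameter 84, 10 mm thick; hub diameter 50 up to 40 mm; on top a spigot diameter 30, 6 mm high, bevelled. Recess in the underside 46.4 mm wide, 7 mm deep, for the stand's spigot. Point on its axis 23 mm above its underside, z up. About 0.25 kg. Fully home: 23 mm above seat. Spacer, cap and spare swap places.
- cap_mid (a point): Cap, loose grey plastic: flange of diameter 70 mm, 10 mm thick, at the bottom; plain hub of diameter 36 mm with a flat top; total height 38 mm. The underside has a recess 32.4 mm wide and 7 mm deep for the spacer's spigot. This point is on its axis, 19 mm above its underside; z up. About 0.15 kg. Begins flange-down on the bench. Fully home on the spacer this point is 36 mm above spacer_mid.
- spare_mid (a point): Spare flange, not used, leave alone: grey plastic, flange 84 mm, low wide hub of diameter 66 mm, total height 22 mm, no spigot. Point on its axis half-way up.
- weight_mid (a point): Loose brass weight beside the spacer, leave alone: diameter 30 mm, 55 mm high; point on its axis half-way up.
- adapter_mid (a point): Loose black adapter beside the spacer, leave alone: 26 x 26 mm, 54 mm high; point on its axis half-way up.
- plugblock_mid (a point): Loose white plug block beside the cap, leave alone: 34 mm along its x, 22 mm along its y, 48 mm high; point on its axis half-way up.
- bottle_mid (a point): Loose bottle in front of the stand, leave alone: diameter 48 mm, 105 mm high; point half-way up.
- reel_mid (a point): Loose small reel lying flat, leave alone: diameter 90 mm, 38 mm high; point on its axis half-way up.
- driver_mid (a point): Loose screwdriver lying in front of the stand on the right, leave alone: 180 mm long along x, handle about 25 mm thick; point near its middle.
Things that resemble listed ones, but are neither listed nor needed, are in the scene too. What is shaped like the part that bears spacer_mid but green, pink or purple is not meant.

How it is judged (in metres and radians):
On the way, in this order (a step that is already met when the one before it is completed fails the run):
1. the spacer is fully home on the stand's spigot (horizontal distance between spacer_mid and seat below 0.004 m and z of spacer_mid in the frame of seat below 0.0255 m and angle between spacer_mid's own z axis and vertical below 0.05 rad), for 0.2 s.
2. the cap is fully home on the spacer's spigot (all of step 1 and horizontal distance between cap_mid and spacer_mid below 0.004 m and z of cap_mid in the frame of spacer_mid between 0.03 and 0.0385 m and angle between cap_mid's own z axis and vertical below 0.05 rad), for 0.2 s.
3. the swing arm is back at its stop over the cap (all of step 2 and value of joint swing below 0.08 rad), for 0.1 s.
At the end, for the whole second after the job is handed in: The spacer is on the stand's spigot and the cap on the spacer's, each within 4 mm of the axis, within 2.5 mm of fully home and level within 0.05 rad; the swing arm is within 0.08 rad of its stop; the pin is down on the cap (travel 3.5 to 7.5 mm) (all of step 3 and value of joint pin between 0.0035 and 0.0075 m); the robot touches nothing.
It fails at once if a thing that is not part of the job is moved by more than 30 mm (distance of any of spare_mid, weight_mid, adapter_mid, plugblock_mid, bottle_mid, reel_mid, driver_mid from where it was at the start of the episode above 0.03 m).
It fails at once if the spacer or cap is dropped or rammed (over 80 N) (contact force between spacer and stand above 80 N or contact force between cap and spacer above 80 N).
It also fails if it takes over 72 s, if anything falls off the work surface, if the arm or the gripper's body presses on something with over 40 N, if the wrist force passes 120 N, or if a joint passes its speed limit or range.

## Working session

There is one attempt and no reset: what is moved stays moved. The work goes in short steps, Python scripts to look and compute and a tool call to move; the robot and the scene stay as the last step left them, time stands still between calls to the robot, and variables do not carry over. Pictures are saved under pics/ and viewed, and the job is handed in when it is done.

Besides the shell and the picture viewer there is one more tool, called after "Emit:" as name(argument=value, ...) on one line, values as JSON. send_rows: Moves the arm, as the interface text tells. Its arguments: {"type":"object","properties":{"commands":{"type":"array"},"squeeze":{"type":"number"}},"required":["commands"]}

```bash
mkdir -p pics; python3 - <<'E'
from plant import r
import cv2
for n in("scene","top"):
    im=r.camera(n); cv2.imwrite(f"pics/{n}0.png",cv2.resize(im[:,:,::-1],(800,600),interpolation=cv2.INTER_CUBIC)); cv2.imwrite(f"pics/{n}0raw.png",im[:,:,::-1]); print(n,r.camera_params(n))
print(r.get_obs())
E
```

```text
scene {'vertical_fov': 57.370279582889395, 'cx': 283.11694947392743, 'cy': 210.86900820917234, 'rvec': array([ 2.30832284,  0.66348145, -0.27827188]), 'tvec': array([-377.08042562, -133.93399067, 1201.5729273 ])}
top {'vertical_fov': 42.03657163446533, 'cx': 283.2280836034611, 'cy': 219.91205255157328, 'rvec': array([ 2.15862225, -2.16500785,  0.12171995]), 'tvec': array([  -8.87914347,  500.82678916, 1327.60664068])}
{'time_s': 0.1, 'qpos': array([-1.35312196e+00,  2.21173937e-01,  1.52750458e+00,  7.97879793e-06,
        1.39468927e+00, -1.26114225e-01]), 'qvel': array([-0.00016459, -0.00294829, -0.00315821,  0.00075055, -0.00011811,
        0.00036105]), 'joint_torque': array([-1.14338538e-04, -4.95944989e+01, -3.88520265e+01,  7.00835092e-02,
        5.15932054e-02, -6.11672044e-05]), 'ee_pos': array([ 210.52873771, -587.87912686,  221.52595272]), 'ee_rot': array([ 8.17635014e-01, -5.75736221e-01, -6.53021062e-04, -6.01125541e-04]), 'ft_force': array([ 0.06058583,  0.22614791, -0.71395484]), 'moment': array([ 0.02253316, -0.02178223,  0.03738788]), 'width': 0.9950838677784211}
```

View pics/scene0.png

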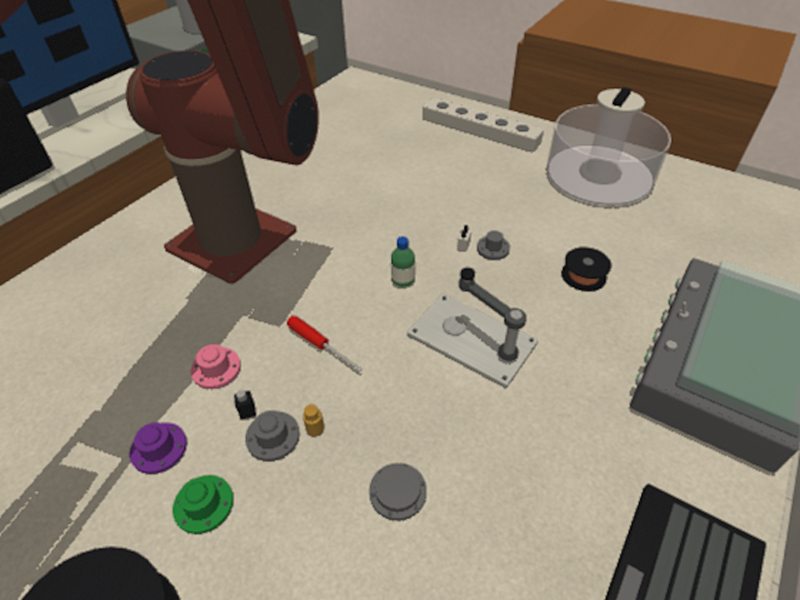

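View pics/top0.png

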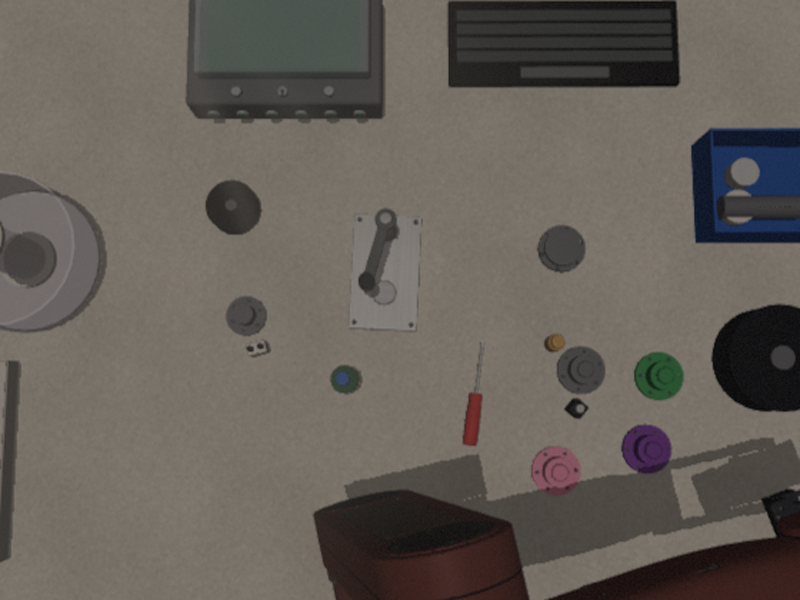

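The top view shows:
- The grey spacer at (581,369), with weight (555,343) and adapter (576,408) beside it.
- The spare, low and wide, at (562,248).
- The cap at (246,315), with the plug block at (257,348).
- Decoys: green (659,376), pink (556,470) and purple (647,448).
- The stand at about (385,272), with the swing boss near (367,283).

I choose the grey stepped part as spacer; next I check it in close crops.

```bash
cat > h.py <<'E'
import numpy as np,cv2
from plant import r
def cam(n):
    p=r.camera_params(n); f=210/np.tan(np.radians(p["vertical_fov"]/2))
    K=np.array([[f,0,p["cx"]],[0,f,p["cy"]],[0,0,1.]])
    return K,np.array(p["rvec"],float),np.array(p["tvec"],float)
def proj(n,P):
    K,rv,t=cam(n); return cv2.projectPoints(np.array(P,float).reshape(-1,3),rv,t,K,None)[0].reshape(-1,2)
def back(n,uv,z):
    K,rv,t=cam(n); R=cv2.Rodrigues(rv)[0]
    d=R.T@np.linalg.inv(K)@np.array([uv[0],uv[1],1.]); c=-R.T@t
    return c+d*(z-c[2])/d[2]
def crop(n,img,u,v,w,h,s,out,circles=()):
    # center px raw, size raw, scale ; circles: (x,y,z,rad,color)
    x0=int(u-w/2);y0=int(v-h/2)
    M=np.array([[s,0,-x0*s+(s-1)/2],[0,s,-y0*s+(s-1)/2]],float)
    o=cv2.warpAffine(img,M,(w*s,h*s),flags=cv2.INTER_CUBIC)
    for (x,y,z,rad,c) in circles:
        a=np.linspace(0,2*np.pi,60); q=proj(n,np.c_[x+rad*np.cos(a),y+rad*np.sin(a),z+0*a])
        q=(q-[x0,y0])*s+(s-1)/2
        cv2.polylines(o,[np.round(q).astype(int)],True,c,1)
    cv2.imwrite(out,o)
    return x0,y0
E
python3 - <<'E'
from h import *
im=cv2.imread("pics/top0raw.png"); k=.7
for nm,(u,v) in dict(spacer=(581*k,369*k),cap=(246*k,315*k),stand=(385*k,272*k)).items():
    print(nm,crop("top",im,u,v,90 if nm=="stand" else 60,100 if nm=="stand" else 60,6 if nm=="stand" else 7,f"pics/c_{nm}.png"))
    print(back("top",(u,v),20))
a=cv2.imread("pics/c_spacer.png");b=cv2.imread("pics/c_cap.png");cv2.imwrite("pics/c_both.png",np.hstack([b[:400],a[:400]])[:, :800])
E
```

```text
spacer (376, 228)
[ 405.16747906 -315.82609028   20.        ]
cap (142, 190)
[501.15633719 266.99792092  20.        ]
stand (224, 140)
[576.53994458  23.94014921  20.        ]
```

```bash
python3 - <<'E'
import cv2;a=cv2.imread("pics/c_both.png");print(a.shape)
E
```

```text
(400, 800, 3)
```

View pics/c_both.png

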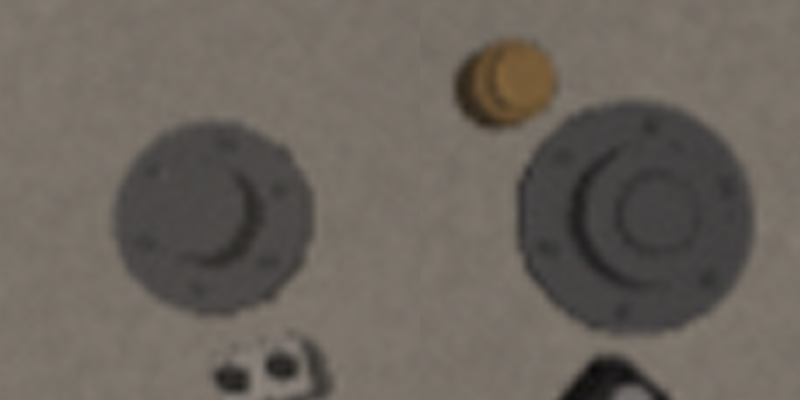

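View pics/c_stand.png

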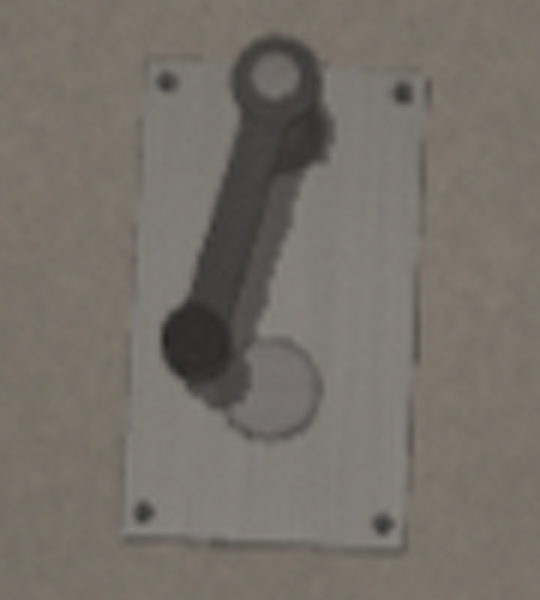

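```bash
cat > fit.py <<'E'
from h import *
from scipy.optimize import minimize
a=np.linspace(0,2*np.pi,72,endpoint=False)
def cyl(x,y,specs): # specs (z,R)
    return np.vstack([np.c_[x+R*np.cos(a),y+R*np.sin(a),z+0*a] for z,R in specs])
def resample(q,n=200):
    q=np.vstack([q,q[:1]]); s=np.r_[0,np.cumsum(np.linalg.norm(np.diff(q,axis=0),axis=1))]
    t=np.linspace(0,s[-1],n,endpoint=False)
    return np.c_[np.interp(t,s,q[:,0]),np.interp(t,s,q[:,1])]
def score(n,g,P,d=1.2):
    q=proj(n,P).astype(np.float32); hl=cv2.convexHull(q).reshape(-1,2)
    q=resample(hl); c=q.mean(0); tg=np.roll(q,-1,0)-np.roll(q,1,0); nn=np.c_[tg[:,1],-tg[:,0]]; nn/=np.linalg.norm(nn,axis=1)[:,None]+1e-9
    nn*=np.sign(np.sum(nn*(q-c),1))[:,None]
    o=q+nn*d;i=q-nn*d
    S=lambda p:cv2.remap(g,p[:,0].astype(np.float32).reshape(-1,1),p[:,1].astype(np.float32).reshape(-1,1),cv2.INTER_CUBIC).ravel()
    return S(o)-S(i)
def fit(n,img,model,x0,step,sign=1):
    g=cv2.GaussianBlur(cv2.cvtColor(img,cv2.COLOR_BGR2GRAY).astype(np.float32),(0,0),.8)
    f=lambda v:-sign*np.mean(np.clip(sign*score(n,g,model(v)),-5,40)*sign)
    best=None
    x0=np.array(x0,float)
    for sc in (1,.3):
        res=minimize(f,x0,method="Nelder-Mead",options=dict(initial_simplex=np.vstack([x0]+[x0+np.eye(len(x0))[k]*step[k]*sc for k in range(len(x0))]),xatol=.02,fatol=1e-3,maxiter=400)); x0=res.x
    return res.x,-res.fun
sp=lambda v:cyl(v[0],v[1],[(0,42),(10,42),(40,25),(46,13)])
cp=lambda v:cyl(v[0],v[1],[(0,35),(10,35),(38,18)])
def plate(v):
    x,y,t=v; c,s=np.cos(t),np.sin(t); 
    L=np.array([[px,py,z] for px in(-65,140) for py in (-60,60) for z in (0,12)],float)
    return np.c_[x+c*L[:,0]-s*L[:,1],y+s*L[:,0]+c*L[:,1],L[:,2]]
E
python3 - <<'E'
from fit import *
for n in ("top","scene"):
    im=cv2.imread(f"pics/{n}0raw.png")
    print(n,"spacer",fit(n,im,sp,(405,-316),(8,8)))
    print(n,"cap",fit(n,im,cp,(500,267),(8,8)))
    # bright plate: negate
    print(n,"plate",fit(n,255-im,plate,(545,24,-0.05),(10,10,.08)))
im=cv2.imread("pics/top0raw.png");k=1/6
for nm,(u,v),z in [("spig",(269,388),18),("post",(275,76),116),("head",(196,341),132)]:
    p=(224+u*k-.5+.0,140+v*k-.5); print(nm,back("top",p,z))
E
```

```text
top spacer (array([ 404.8544452 , -317.30031076]), np.float64(38.46693801879883))
top cap (array([501.981534 , 270.0705405]), np.float64(33.71452331542969))
top plate (array([ 5.44646682e+02,  2.77081953e+01, -4.70503572e-02]), np.float64(7.774484634399414))
scene spacer (array([ 402.74638215, -317.67821536]), np.float64(39.40168762207031))
scene cap (array([496., 273.]), np.float64(40.0))
scene plate (array([ 5.50376998e+02,  3.77062347e+01, -6.56856717e-02]), np.float64(15.895866394042969))
spig [541.89968584  26.92104352  18.        ]
post [651.39863395  21.76037711 116.        ]
head [543.78196162  51.64075603 132.        ]
```

```bash
sed -i 's/-5,40/-15,200/' fit.py; python3 - <<'E'
from fit import *
for n in ("top","scene"):
    im=cv2.imread(f"pics/{n}0raw.png")
    for d in [0]:
      print(n,"spacer",fit(n,im,sp,(405,-316),(8,8)))
      print(n,"cap",fit(n,im,cp,(500,270),(8,8)))
      for t in (-.09,-.05,0):print(n,"plate",fit(n,255-im,plate,(543,27,t),(6,6,.05)))
S=(404,-317.5);C=(501,270);B=(542.5,27)
im=cv2.imread("pics/scene0raw.png")
col=(0,255,0)
crop("scene",im,190,303,50,50,8,"pics/o1.png",[(S[0],S[1],z,R,col) for z,R in((10,42),(40,25),(46,15))])
crop("scene",im,345,171,50,50,8,"pics/o2.png",[(C[0],C[1],z,R,col) for z,R in((10,35),(38,18),(0,35))])
cv2.imwrite("pics/o12.png",np.hstack([cv2.imread("pics/o1.png"),cv2.imread("pics/o2.png")]))
crop("scene",im,330,225,100,90,6,"pics/o3.png",[(542.5,27,12,22,col),(542.5,27,18,19.5,col),(651.9,21.7,116,10,col),(544,52,132,13,col)])
E
```

```text
top spacer (array([ 404.89153943, -317.30266974]), np.float64(38.931854248046875))
top cap (array([501.95398739, 270.13340503]), np.float64(33.72184753417969))
top plate (array([ 5.44523455e+02,  2.77341073e+01, -5.15039616e-02]), np.float64(7.520170211791992))
top plate (array([ 5.44624230e+02,  2.78967472e+01, -5.08398768e-02]), np.float64(7.5161261558532715))
top plate (array([ 5.44633214e+02,  2.78200078e+01, -5.09031819e-02]), np.float64(7.520459175109863))
scene spacer (array([ 400.07854584, -317.51161635]), np.float64(74.72969055175781))
scene cap (array([496.90123848, 271.06242672]), np.float64(80.27777862548828))
scene plate (array([ 5.55767303e+02,  4.63745792e+01, -2.82127748e-01]), np.float64(17.689908981323242))
scene plate (array([ 5.51325306e+02,  4.78584972e+01, -1.80937815e-01]), np.float64(19.6490535736084))
scene plate (array([ 5.50692557e+02,  3.60121505e+01, -5.52821239e-02]), np.float64(21.80663299560547))
```

View pics/o12.png

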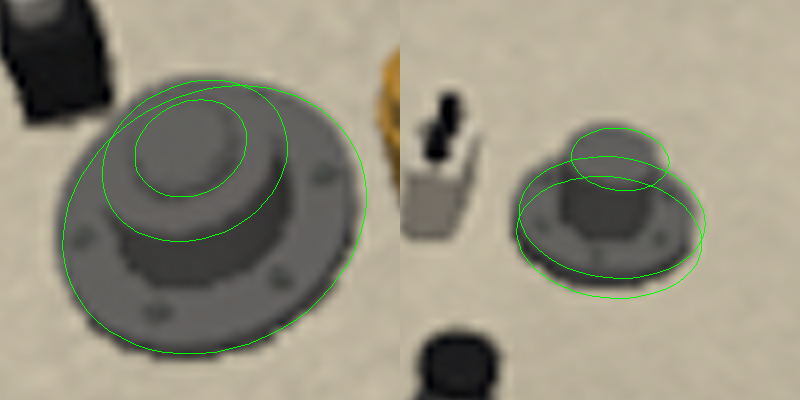

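View pics/o3.png

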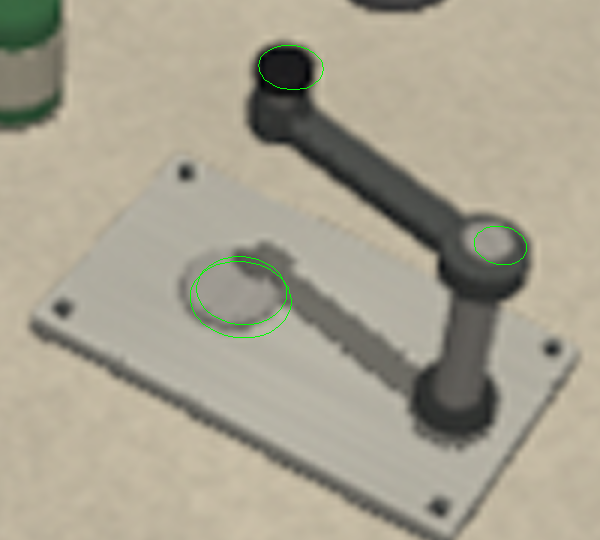

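```bash
python3 - <<'E'
from h import *
print([back("scene",(280+(u-2.5)/6,180+(v-2.5)/6),z).round(1) for u,v,z in [(236,290,18),(490,242,116),(286,66,132),(185,172,12),(63,307,12),(439,507,12),(552,347,12)]])
k=1/6
print([back("top",(224+(u-2.5)/6,140+(v-2.5)/6),z).round(1) for u,v,z in [(269,388,18),(275,76,116),(196,341,132),(143,512,12),(382,523,12),(403,92,12),(166,81,12)]])
E
```

```text
[array([540.7,  25.6,  18. ]), array([648. ,  21.1, 116. ]), array([542.2,  51.5, 132. ]), array([484.2,  81. ,  12. ]), array([479.2, -17.9,  12. ]), array([663.5, -28.2,  12. ]), array([668.7,  73.2,  12. ])]
[array([541.7,  26.7,  18. ]), array([651.2,  21.6, 116. ]), array([543.6,  51.4, 132. ]), array([490.3,  79.6,  12. ]), array([485.4, -20.4,  12. ]), array([669.3, -30. ,  12. ]), array([674.3,  70.7,  12. ])]
```

```bash
cat > mv.py <<'E'
import numpy as np,json,sys
from scipy.spatial.transform import Rotation as Ro
# commanded pose stored: pos + yaw(deg) of tool x (tool pointing down)
def load(): return json.load(open("cmd.json"))
def axes(yaw):
    c,s=np.cos(np.radians(yaw)),np.sin(np.radians(yaw)); return np.array([[c,s,0],[s,-c,0],[0,0,-1]])
def rows(targets,jaw,yaws=None,save=True):
    st=load(); p=np.array(st["p"]); A=axes(st["yaw"]); out=[]
    targets=list(targets)
    while len(targets)<8: targets.append(targets[-1])
    for i,t in enumerate(targets):
        d=np.round(A@(np.array(t)-p),1); y=st["yaw"] if yaws is None else (yaws[min(i,len(yaws)-1)])
        az=round(-(y-st["yaw"]),1)  # tool z is down
        j=jaw if np.isscalar(jaw) else jaw[min(i,len(jaw)-1)]
        out.append([0,0,float(az)]+[float(v) for v in d]+[j])
    print(",".join(",".join(f"{v:g}" for v in o) for o in out))
    if save:
        f=out[-1]; json.dump(dict(p=list(p+A.T@np.array(f[3:6])),yaw=st["yaw"]-f[2]),open("cmd.json","w"))
    return out
def line(a,b,n): 
    a=np.array(a,float);b=np.array(b,float); return [a+(b-a)*(i+1)/n for i in range(n)]
E
python3 - <<'E'
from mv import *
R=Ro.from_quat([0.817635014,-0.575736221,0,0]).as_matrix(); print(R)
yaw=np.degrees(np.arctan2(R[1,0],R[0,0])); print(yaw)
json.dump(dict(p=[210.66,-588.42,222.538],yaw=yaw),open("cmd.json","w"))
L=line([210.66,-588.42,222.538],[566,-2,200],12)
rows(L[:8],1); rows(L[8:],1)
E
```

```text
[[ 0.33705509 -0.94148493  0.        ]
 [-0.94148493 -0.33705509 -0.        ]
 [ 0.          0.         -1.        ]]
-70.30244481815588
0,0,-0,-36,-44.4,1.9,1,0,0,-0,-72.1,-88.7,3.8,1,0,0,-0,-108.1,-133.1,5.6,1,0,0,-0,-144.1,-177.4,7.5,1,0,0,-0,-180.1,-221.8,9.4,1,0,0,-0,-216.2,-266.1,11.3,1,0,0,-0,-252.2,-310.5,13.1,1,0,0,-0,-288.2,-354.8,15,1
0,0,-0,-36.1,-44.4,1.9,1,0,0,-0,-72.1,-88.7,3.8,1,0,0,-0,-108.1,-133.1,5.7,1,0,0,-0,-144.1,-177.4,7.5,1,0,0,-0,-144.1,-177.4,7.5,1,0,0,-0,-144.1,-177.4,7.5,1,0,0,-0,-144.1,-177.4,7.5,1,0,0,-0,-144.1,-177.4,7.5,1
```

Emit:
send_rows(commands=[0, 0, 0, -36, -44.4, 1.9, 1, 0, 0, 0, -72.1, -88.7, 3.8, 1, 0, 0, 0, -108.1, -133.1, 5.6, 1, 0, 0, 0, -144.1, -177.4, 7.5, 1, 0, 0, 0, -180.1, -221.8, 9.4, 1, 0, 0, 0, -216.2, -266.1, 11.3, 1, 0, 0, 0, -252.2, -310.5, 13.1, 1, 0, 0, 0, -288.2, -354.8, 15, 1], squeeze=20)

```text
time_s: 1.1
ee_pos: [448.1, -195.7, 207.3]
ee_rot: [0.818, -0.576, -0.0, 0.0]
ft_force: [1.1, -0.6, -0.2]
width: 0.171
```

Emit:
send_rows(commands=[0, 0, 0, -36.1, -44.4, 1.9, 1, 0, 0, 0, -72.1, -88.7, 3.8, 1, 0, 0, 0, -108.1, -133.1, 5.7, 1, 0, 0, 0, -144.1, -177.4, 7.5, 1, 0, 0, 0, -144.1, -177.4, 45, 1, 0, 0, 0, -144.1, -177.4, 83, 1, 0, 0, 0, -144.1, -177.4, 119.5, 1, 0, 0, 0, -144.1, -177.4, 119.5, 1])

```text
time_s: 2.1
ee_pos: [562.6, -1.5, 84.3]
ee_rot: [0.818, -0.576, -0.004, 0.002]
ft_force: [-0.0, -0.0, -0.1]
width: 0.005
```

```bash
python3 - <<'E'
from h import *
o=r.get_obs();print(o["time_s"],o["ee_pos"],o["ee_rot"],o["ft_force"],o["width"])
for n in("scene","top"):
    im=r.camera(n)[:,:,::-1].copy(); cv2.imwrite(f"pics/{n}1raw.png",im)
    u,v=proj(n,o["ee_pos"])[0];print(n,u,v)
    print(crop(n,im,u,v,100,75,8,f"pics/{n}1c.png",[(*o["ee_pos"],4,(0,255,0))]))
E
```

```text
2.1 [562.63003799  -1.48363316  84.31368667] [ 0.81768163 -0.57565644 -0.00360582  0.00184776] [-0.04332653 -0.02247232 -0.05259131] 0.004835476429548305
scene 323.0719194507088 220.77866639045868
(273, 183)
top 279.40298255092557 191.60247249072714
(229, 154)
```

View pics/scene1c.png

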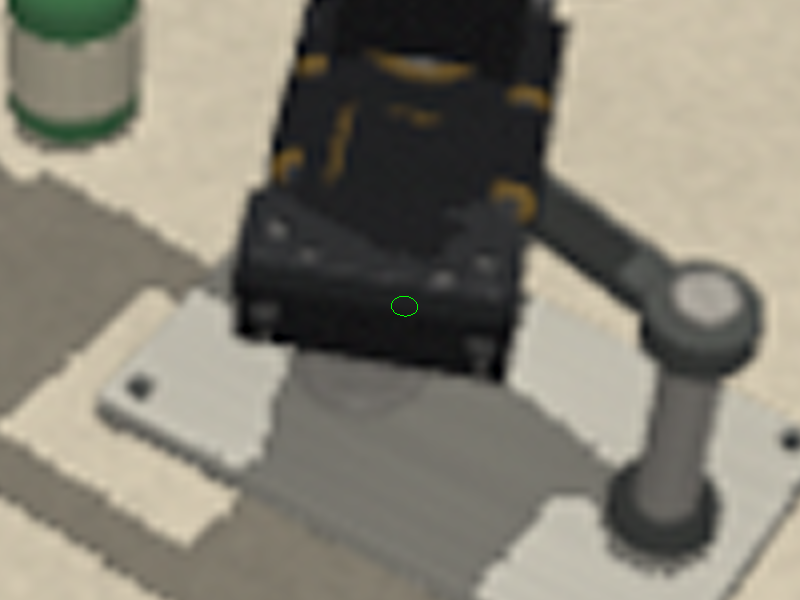

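View pics/top1c.png

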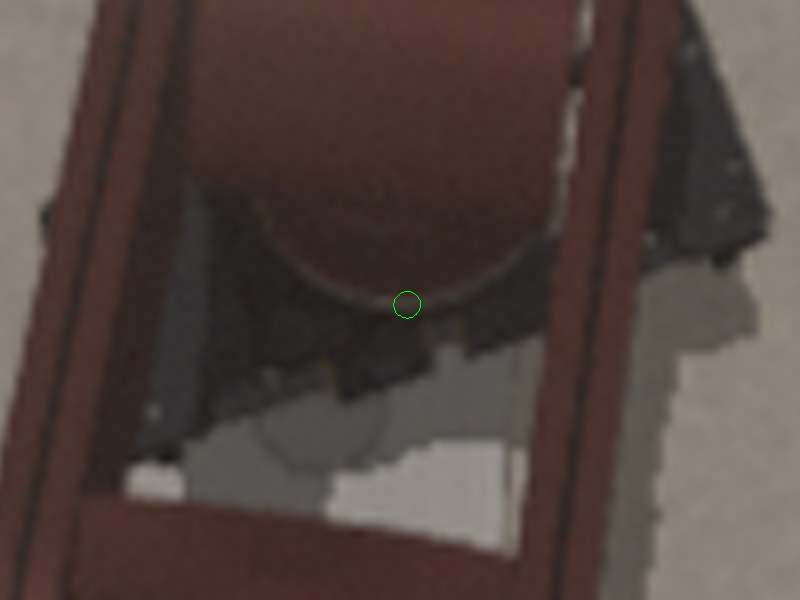

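```bash
python3 - <<'E'
from mv import *
P=np.array([650,21.5])
def f(phi,rho=76,off=25):
    d=np.array([-np.cos(phi),np.sin(phi)]);n=np.array([np.sin(phi),np.cos(phi)])
    return np.r_[P+rho*d-off*n+[3,0],90]
ph=np.linspace(.3,2.1,13)
T=[f(p) for p in ph]
rows([T[0]]+T[:7],1); print(load()); 
rows(T[7:],1);print(load())
E
```

```text
0,0,-0,-18.5,-14,110,1,0,0,-0,-18.5,-14,110,1,0,0,-0,-29.5,-18.7,110,1,0,0,-0,-39.7,-25,110,1,0,0,-0,-48.9,-32.7,110,1,0,0,-0,-56.8,-41.7,110,1,0,0,-0,-63.2,-51.8,110,1,0,0,-0,-68.1,-62.8,110,1
{'p': [602.181167313389, 83.24683373943775, 90.03800000000001], 'yaw': -70.30244481815588}
0,0,-0,-3.2,-11.5,0,1,0,0,-0,-4.7,-23.4,0,1,0,0,-0,-4.3,-35.4,0,1,0,0,-0,-2.2,-47.2,0,1,0,0,-0,1.7,-58.6,0,1,0,0,-0,7.3,-69.2,0,1,0,0,-0,7.3,-69.2,0,1,0,0,-0,7.3,-69.2,0,1
{'p': [669.7924264445422, 99.69820567918947, 90.03800000000001], 'yaw': -70.30244481815588}
```

Emit:
send_rows(commands=[0, 0, 0, -18.5, -14, -2, 1, 0, 0, 0, -18.5, -14, -2, 1, 0, 0, 0, -29.5, -18.7, -2, 1, 0, 0, 0, -39.7, -25, -2, 1, 0, 0, 0, -48.9, -32.7, -2, 1, 0, 0, 0, -56.8, -41.7, -2, 1, 0, 0, 0, -63.2, -51.8, -2, 1, 0, 0, 0, -68.1, -62.8, -2, 1])

```text
time_s: 3.2
ee_pos: [602.5, 84.0, 89.8]
ee_rot: [0.818, -0.576, -0.0, 0.0]
ft_force: [-1.6, -1.8, 0.6]
width: 0.007
```

Emit:
send_rows(commands=[0, 0, 0, -3.2, -11.5, 0, 1, 0, 0, 0, -4.7, -23.4, 0, 1, 0, 0, 0, -4.3, -35.4, 0, 1, 0, 0, 0, -2.2, -47.2, 0, 1, 0, 0, 0, 1.7, -58.6, 0, 1, 0, 0, 0, 7.3, -69.2, 0, 1, 0, 0, 0, 7.3, -69.2, 0, 1, 0, 0, 0, 7.3, -69.2, 0, 1])

```text
time_s: 4.2
ee_pos: [670.1, 99.6, 90.2]
ee_rot: [0.818, -0.576, 0.0, -0.0]
ft_force: [-0.1, -0.4, -0.7]
width: 0.007
```

```bash
python3 - <<'E'
from h import *
from mv import *
w=back("top",(391.1-.5,238.4),55);ad=back("top",(576*.7,407*.7),54);print(w,ad)
S=np.array([404.9,-317.3])
A=axes(-70.3)
for p in(w,ad): print((A@np.r_[p[:2]-S,0])[:2])
p0=np.array(load()["p"])
T=[p0+[-5,3,25],p0+[-6,4,85]]
tgt=np.array([402.5,-317.4,150])
T+=line(T[-1],tgt,9)
T+=line(tgt,[402.5,-317.4,70],2)
print(len(T));rows(T[:8],.0);rows(T[8:],.0);print(load())
E
```

```text
[ 451.89517654 -270.38323959   55.        ] [ 339.9505719  -297.99631158   54.        ]
[-28.3288968  -60.05999193]
[-40.0679983   54.64079162]
13
0,0,-0,-4.5,3.7,-25,0,0,0,-0,-5.8,4.3,-85,0,0,0,-0,28.5,47.4,-82.2,0,0,0,-0,62.7,90.5,-79.4,0,0,0,-0,97,133.6,-76.7,0,0,0,-0,131.3,176.7,-73.9,0,0,0,-0,165.5,219.8,-71.1,0,0,0,-0,199.8,262.9,-68.3,0
0,0,-0,34.3,43.1,2.8,0,0,0,-0,68.5,86.2,5.6,0,0,0,-0,102.8,129.3,8.3,0,0,0,-0,102.8,129.3,48.3,0,0,0,-0,102.8,129.3,88.3,0,0,0,-0,102.8,129.3,88.3,0,0,0,-0,102.8,129.3,88.3,0,0,0,-0,102.8,129.3,88.3,0
{'p': [402.5349065977697, -317.3881380020104, 70.03800000000003], 'yaw': -70.30244481815588}
```

Emit:
send_rows(commands=[0, 0, 0, -4.5, 3.7, -25, 1, 0, 0, 0, -5.8, 4.3, -85, 1, 0, 0, 0, 28.5, 47.4, -82.2, 1, 0, 0, 0, 62.7, 90.5, -79.4, 0, 0, 0, 0, 97, 133.6, -76.7, 0, 0, 0, 0, 131.3, 176.7, -73.9, 0, 0, 0, 0, 165.5, 219.8, -71.1, 0, 0, 0, 0, 199.8, 262.9, -68.3, 0])

```text
time_s: 5.2
ee_pos: [488.6, -178.3, 158.8]
ee_rot: [0.818, -0.576, 0.001, -0.0]
ft_force: [0.4, -0.6, -1.0]
width: 0.487
```

Emit:
send_rows(commands=[0, 0, 0, 34.3, 43.1, 2.8, 0, 0, 0, 0, 68.5, 86.2, 5.6, 0, 0, 0, 0, 102.8, 129.3, 8.3, 0, 0, 0, 0, 102.8, 129.3, 48.3, 0, 0, 0, 0, 102.8, 129.3, 88.3, 0, 0, 0, 0, 102.8, 129.3, 88.3, 0, 0, 0, 0, 102.8, 129.3, 88.3, 0, 0, 0, 0, 102.8, 129.3, 88.3, 0])

```text
time_s: 6.2
ee_pos: [403.9, -318.4, 72.3]
ee_rot: [0.818, -0.575, 0.002, 0.0]
ft_force: [-0.3, 0.2, -0.4]
width: 1.0
```

```bash
python3 - <<'E'
from h import *
o=r.get_obs();print(o["time_s"],o["ee_pos"],o["width"])
n="scene"
im=r.camera(n)[:,:,::-1].copy(); cv2.imwrite(f"pics/{n}2raw.png",im)
u,v=proj(n,o["ee_pos"])[0];print(n,u,v)
print(crop(n,im,u,v,100,75,8,f"pics/{n}2c.png",[(*o["ee_pos"],4,(0,255,0))]))
cv2.imwrite("pics/scene2.png",cv2.resize(im,(800,600)))
E
```

```text
6.2 [ 403.89249581 -318.4254485    72.28545767] 1.000031271748989
scene 185.69318888174055 289.74459916857273
(135, 252)
```

View pics/scene2c.png

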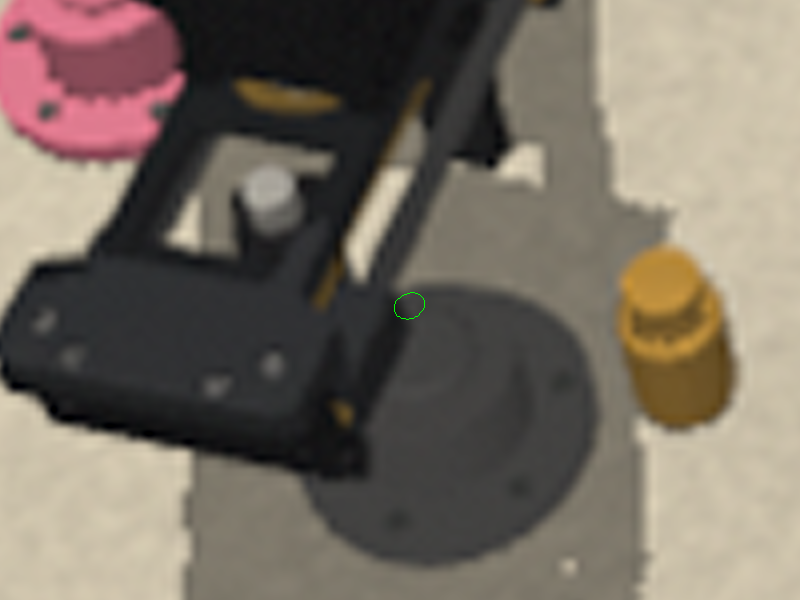

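View pics/scene2.png

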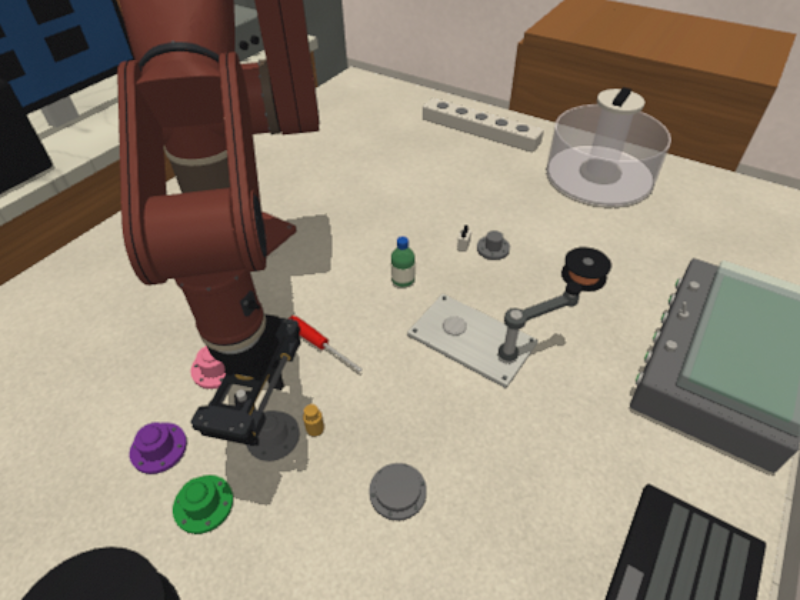

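```bash
python3 - <<'E'
from h import *
from mv import *
K,rv,t=cam("scene");R=cv2.Rodrigues(rv)[0];print("cam",-R.T@t)
K,rv,t=cam("top");R=cv2.Rodrigues(rv)[0];print("camtop",-R.T@t)
p=np.array([403.9,-318.4,72.3]);A=axes(-70.3)
im=cv2.imread("pics/scene2raw.png");s=8;x0,y0=135,252
M=np.array([[s,0,-x0*s+3.5],[0,s,-y0*s+3.5]],float);o=cv2.warpAffine(im,M,(800,600),flags=cv2.INTER_CUBIC)
def L(pts,c):
    q=proj("scene",[p+A.T@np.array(a,float) for a in pts]); q=((q-[x0,y0])*s+3.5).round().astype(int); cv2.polylines(o,[q],True,c,1)
for sg in(-1,1):
    for z in (0,-70): L([(sg*43.5,-9.5,z),(sg*43.5,9.5,z),(sg*58.5,9.5,z),(sg*58.5,-9.5,z)],(0,255,0) if sg>0 else (255,255,0))
L([(-95,-37.5,-70),(95,-37.5,-70),(95,37.5,-70),(-95,37.5,-70)],(0,0,255))
cv2.imwrite("pics/scene2o.png",o)
E
```

```text
cam [ 819.14171671 -574.41578932  776.50422393]
camtop [ 346.29201734  -12.4083723  1375.99911895]
```

View pics/scene2o.png

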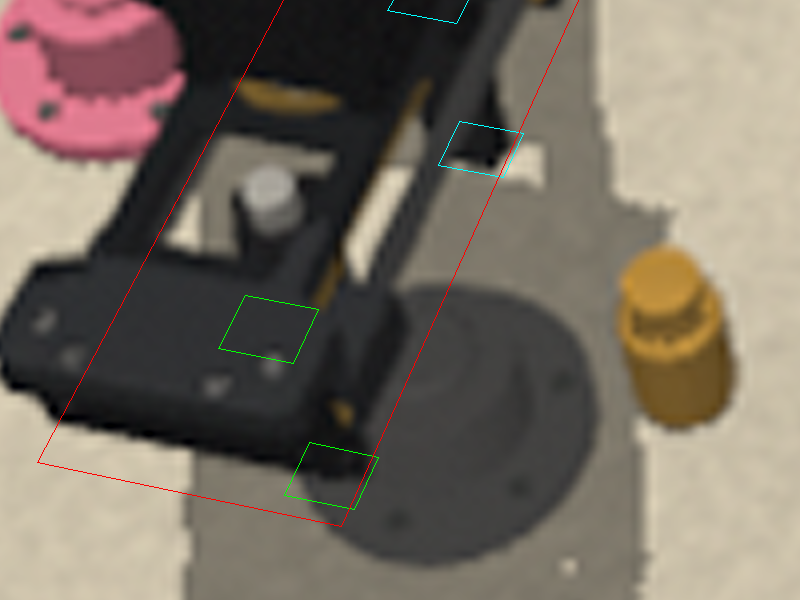

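```bash
python3 - <<'E'
from mv import *
p=load()["p"]
rows([[404.9,-317.3,50],[404.9,-317.3,28],[404.9,-317.3,15.5]],[0,0,0,0,0,1])
rows([[404.9,-317.3,15.5]],1)
E
```

```text
0,0,-0,0.7,-2.3,20,0,0,0,-0,0.7,-2.3,42,0,0,0,-0,0.7,-2.3,54.5,0,0,0,-0,0.7,-2.3,54.5,0,0,0,-0,0.7,-2.3,54.5,0,0,0,-0,0.7,-2.3,54.5,1,0,0,-0,0.7,-2.3,54.5,1,0,0,-0,0.7,-2.3,54.5,1
0,0,-0,0,0,0,1,0,0,-0,0,0,0,1,0,0,-0,0,0,0,1,0,0,-0,0,0,0,1,0,0,-0,0,0,0,1,0,0,-0,0,0,0,1,0,0,-0,0,0,0,1,0,0,-0,0,0,0,1
```

Emit:
send_rows(commands=[0, 0, 0, 0.7, -2.3, 20, 0, 0, 0, 0, 0.7, -2.3, 42, 0, 0, 0, 0, 0.7, -2.3, 54.5, 0, 0, 0, 0, 0.7, -2.3, 54.5, 0, 0, 0, 0, 0.7, -2.3, 54.5, 0.3, 0, 0, 0, 0.7, -2.3, 54.5, 1, 0, 0, 0, 0.7, -2.3, 54.5, 1, 0, 0, 0, 0.7, -2.3, 54.5, 1], squeeze=25)

```text
time_s: 7.25
ee_pos: [405.1, -317.4, 15.8]
ee_rot: [0.818, -0.576, 0.0, 0.0]
ft_force: [0.1, -0.0, -0.0]
width: 0.631
```

Emit:
send_rows(commands=[0, 0, 0, 0, 0, 0, 1, 0, 0, 0, 0, 0, 0, 1, 0, 0, 0, 0, 0, 0, 1, 0, 0, 0, 0, 0, 0, 1, 0, 0, 0, 0, 0, -10, 1, 0, 0, 0, 0, 0, -40, 1, 0, 0, 0, 0, 0, -80, 1, 0, 0, 0, 0, 0, -80, 1])

```text
time_s: 8.25
ee_pos: [406.9, -319.4, 99.1]
ee_rot: [0.818, -0.576, 0.004, 0.001]
ft_force: [0.2, -0.3, -3.0]
width: 0.569
```

```bash
python3 - <<'E'
from h import *
from mv import *
o=r.get_obs();print(o["qpos"])
print("bottle",back("top",(343*.7,379*.7),105),back("scene",(403*.7,242*.7),105))
json.dump(dict(p=[404.9,-317.3,95.5],yaw=-70.3),open("cmd.json","w"))
a=np.array([404.9,-317.3,95.5]);b=np.array([541.9,26.9,95])
T=line(a,b,8); T[0:]=T
ys=[-70.3-22.7*(i+1)/8 for i in range(8)]
for i in range(8): T[i][2]=95.5
rows(T,1,ys)
rows([b,[541.9,26.9,75],[541.9,26.9,58]],1)
print(load())
E
```

```text
[-8.17963026e-01  8.47529560e-02  1.92338834e+00 -4.01451194e-05
  1.12627465e+00  4.09011554e-01]
bottle [386.40071232  89.84108969 105.        ] [389.11512021  87.20495778 105.        ]
0,0,2.8,-34.7,-30.6,0,1,0,0,5.7,-69.5,-61.3,0,1,0,0,8.5,-104.2,-91.9,0,1,0,0,11.3,-138.9,-122.5,0,1,0,0,14.2,-173.7,-153.1,0,1,0,0,17,-208.4,-183.8,0,1,0,0,19.9,-243.1,-214.4,0,1,0,0,22.7,-277.9,-245,0,1
0,0,-0,0,-0,0.5,1,0,0,-0,0,-0,20.5,1,0,0,-0,0,-0,37.5,1,0,0,-0,0,-0,37.5,1,0,0,-0,0,-0,37.5,1,0,0,-0,0,-0,37.5,1,0,0,-0,0,-0,37.5,1,0,0,-0,0,-0,37.5,1
{'p': [541.8815111631748, 26.92300271692045, 58.0], 'yaw': -93.0}
```

Emit:
send_rows(commands=[0, 0, 2.8, -34.7, -30.6, 0, 1, 0, 0, 5.7, -69.5, -61.3, 0, 1, 0, 0, 8.5, -104.2, -91.9, 0, 1, 0, 0, 11.3, -138.9, -122.5, 0, 1, 0, 0, 14.2, -173.7, -153.1, 0, 1, 0, 0, 17, -208.4, -183.8, 0, 1, 0, 0, 19.9, -243.1, -214.4, 0, 1, 0, 0, 22.7, -277.9, -245, 0, 1])

```text
time_s: 9.25
ee_pos: [541.1, 28.5, 93.8]
ee_rot: [-0.688, 0.726, 0.001, -0.001]
ft_force: [0.7, 0.0, -2.7]
width: 0.568
```

Emit:
send_rows(commands=[0, 0, 0, 0, 0, 0.5, 1, 0, 0, 0, 0, 0, 20.5, 1, 0, 0, 0, 0, 0, 37.5, 1, 0, 0, 0, 0, 0, 37.5, 1, 0, 0, 0, 0, 0, 37.5, 1, 0, 0, 0, 0, 0, 37.5, 1, 0, 0, 0, 0, 0, 37.5, 1, 0, 0, 0, 0, 0, 37.5, 1])

```text
time_s: 10.25
ee_pos: [542.2, 26.9, 58.5]
ee_rot: [-0.688, 0.725, -0.0, 0.0]
ft_force: [1.0, -0.3, -3.2]
width: 0.572
```

```bash
python3 - <<'E'
from h import *
o=r.get_obs();print(o["time_s"],o["ee_pos"],o["width"],o["ft_force"])
e=o["ee_pos"]
for n in("scene","top"):
    im=r.camera(n)[:,:,::-1].copy(); cv2.imwrite(f"pics/{n}3raw.png",im)
    z0=e[2]-15.5
    u,v=proj(n,[e[0],e[1],z0])[0]
    c=[(e[0],e[1],z0,42,(0,255,0)),(e[0],e[1],z0+10,42,(0,255,0)),(541.9,26.9,18,19.5,(0,255,255))]
    print(crop(n,im,u,v,90,70,8,f"pics/{n}3c.png",c))
E
```

```text
10.25 [542.20973265  26.92478146  58.45528364] 0.5716464484429952 [ 1.03505554 -0.3194731  -3.24284074]
(275, 186)
(223, 167)
```

View pics/scene3c.png

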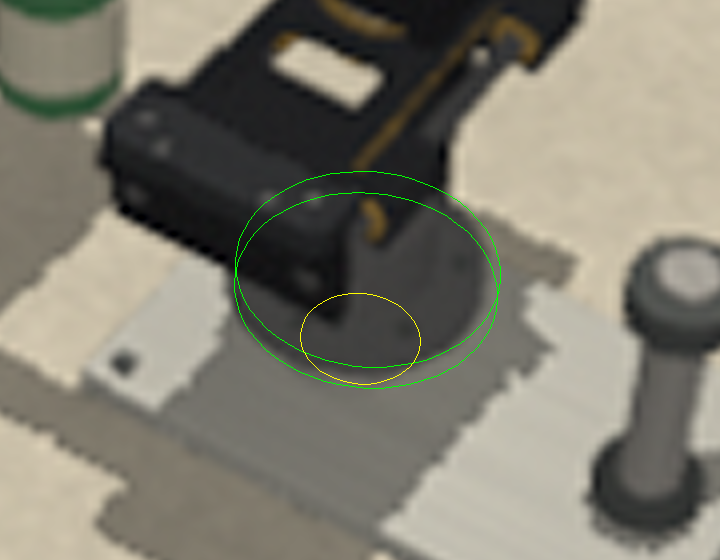

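View pics/top3c.png

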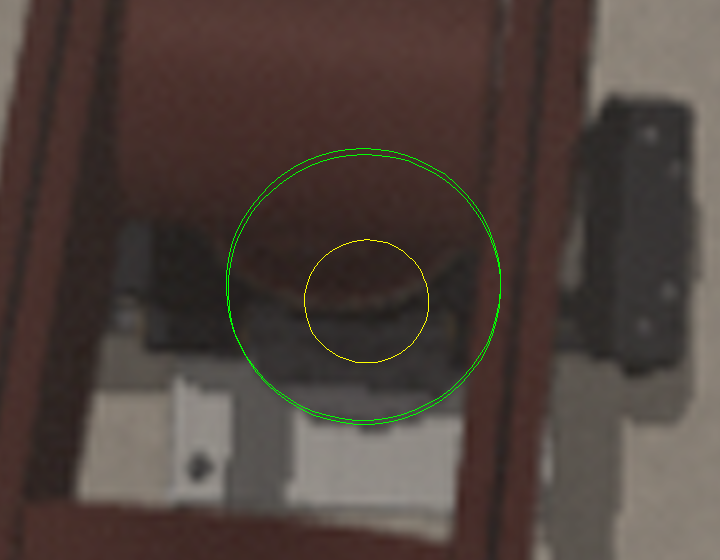

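```bash
python3 - <<'E'
from h import *
im=cv2.imread("pics/scene3raw.png").astype(np.float32)
g=np.clip((im/255)**.5*1.15*255,0,255).astype(np.uint8)
e=np.array([542.2,26.9,58.45]);z0=e[2]-15.5
crop("scene",g,320,222,60,50,13,"pics/s3e.png",[(e[0],e[1],z0,42,(0,255,0)),(e[0]-5,e[1]+1,z0,42,(0,0,255))])
im=cv2.imread("pics/scene0raw.png")
g=np.clip((im.astype(np.float32)-80)*1.8,0,255).astype(np.uint8)
crop("scene",g,320,227,60,50,13,"pics/s0e.png",[(541.9,26.9,12,22,(0,255,0)),(541.9,26.9,18,19.5,(0,255,0))]+[(541.9+a*.9988+b*.05-3.75*0,26.9-a*.05+b*.9988,12,4,(0,0,255)) for a in(-55,) for b in(-50,50)])
E
```

```text
(no output)
```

View pics/s3e.png

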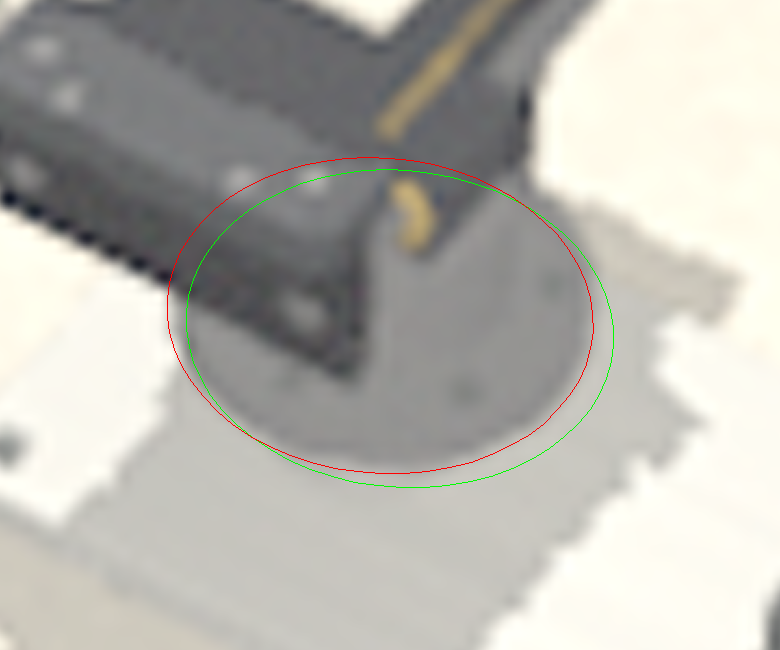

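View pics/s0e.png

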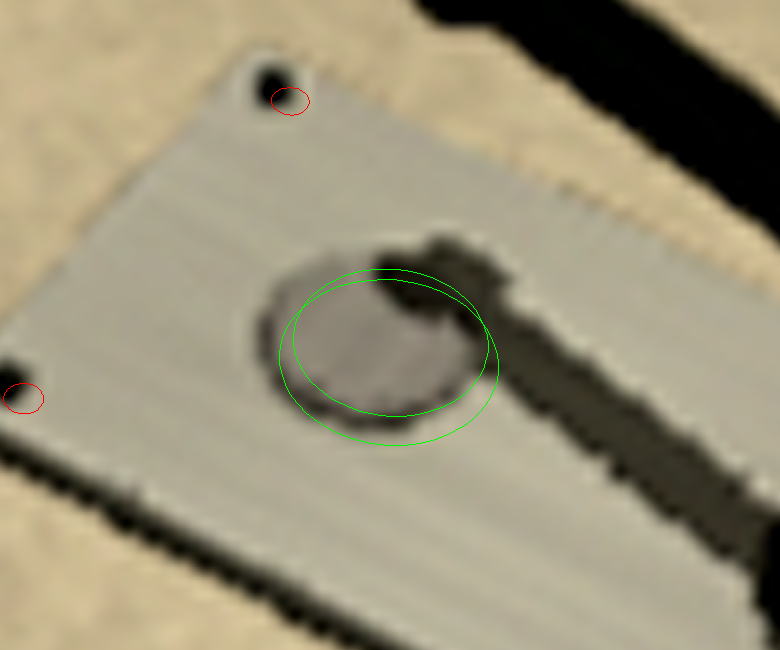

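```bash
cat > arc.py <<'E'
from fit import *
def arcfit(n,img,P,c0,rng,sgn,L=5):
    """P: contour pts world for center c0 hull; find subpixel edge along image normals; return image shift (lsq translation)"""
    g=cv2.GaussianBlur(cv2.cvtColor(img,cv2.COLOR_BGR2GRAY).astype(np.float32),(0,0),.7)
    q=resample(cv2.convexHull(proj(n,P).astype(np.float32)).reshape(-1,2),240); c=q.mean(0)
    tg=np.roll(q,-1,0)-np.roll(q,1,0); nn=np.c_[tg[:,1],-tg[:,0]]; nn/=np.linalg.norm(nn,axis=1)[:,None]
    nn*=np.sign(np.sum(nn*(q-c),1))[:,None]
    ang=np.degrees(np.arctan2(q[:,1]-c[1],q[:,0]-c[0]))%360 # 90=down
    m=np.zeros(len(q),bool)
    for lo,hi in rng: m|=(ang>=lo)&(ang<=hi)
    s=np.arange(-L,L+.01,.1); A=[];b=[]
    for p,v in zip(q[m],nn[m]):
        pts=(p+v*s[:,None]).astype(np.float32)
        val=cv2.remap(g,pts[:,:1].copy(),pts[:,1:].copy(),cv2.INTER_CUBIC).ravel()
        d=np.gradient(val)*sgn; k=np.argmax(d); A.append(v); b.append(s[k])
    A=np.array(A);b=np.array(b);w=np.ones(len(b))
    for _ in range(20):
        t=np.linalg.lstsq(A*w[:,None],b*w,rcond=None)[0]; rs=b-A@t; w=1/np.maximum(.3,np.abs(rs))**.5
    return t,np.median(np.abs(rs)),c
def toworld(n,c,t,z): return back(n,c+t,z)-back(n,c,z)
E
python3 - <<'E'
from arc import *
im0=cv2.imread("pics/scene0raw.png");im3=cv2.imread("pics/scene3raw.png")
B=(541.9,26.9)
t,m,c=arcfit("scene",im0,cyl(*B,[(12,22),(18,19.5)]),B,[(60,230)],1,3); print("spigot",t,m,toworld("scene",c,t,12))
e=np.array([542.2,26.9,58.45]);z0=e[2]-15.5
for rg in ([(20,100)],[(10,140)],[(30,160)]):
    t,m,c=arcfit("scene",im3,cyl(e[0],e[1],[(z0,42),(z0+10,42)]),e,rg,1,4); print("spacer",t,m,toworld("scene",c,t,z0))
E
```

```text
spigot [-1.95246039 -1.12660877] 0.22291184859371904 [-6.22798521e+00  7.31382909e-01  1.13686838e-13]
spacer [-1.93337537 -1.29338753] 0.2317992287133026 [-6.36999174  1.32619627  0.        ]
spacer [-1.6146619  -1.47941432] 0.2850831158250361 [-5.9835626   2.32630834  0.        ]
spacer [-1.55740944 -1.50625025] 0.2884125651080215 [-5.90311394e+00  2.48593422e+00  1.13686838e-13]
```

Emit:
send_rows(commands=[0, 0, 0, 0.5, 0, 8, 1, 0, 0, 0, 0.5, 0, 16, 1, 0, 0, 0, 0.5, 0, 20, 1, 0, 0, 0, 0.5, 0, 22, 1, 0, 0, 0, 0.5, 0, 23, 1, 0, 0, 0, 0.5, 0, 24, 1, 0, 0, 0, 0.5, 0, 25, 1, 0, 0, 0, 0.5, 0, 26, 1])

```text
time_s: 11.35
ee_pos: [542.0, 26.4, 32.1]
ee_rot: [-0.688, 0.725, -0.0, 0.0]
ft_force: [-0.1, -0.7, -2.9]
width: 0.567
```

Emit:
send_rows(commands=[0, 0, 0, 0, 0, 0.8, 1, 0, 0, 0, 0, 0, 1.6, 1, 0, 0, 0, 0, 0, 2.4, 1, 0, 0, 0, 0, 0, 3.2, 1, 0, 0, 0, 0, 0, 4, 1, 0, 0, 0, 0, 0, 4.5, 1, 0, 0, 0, 0, 0, 4.9, 1, 0, 0, 0, 0, 0, 4.9, 1])

```text
time_s: 12.35
ee_pos: [541.9, 26.4, 27.7]
ee_rot: [-0.688, 0.725, 0.0, -0.0]
ft_force: [-4.4, 0.4, 5.8]
width: 0.569
```

```bash
python3 - <<'E'
from mv import *
p=[541.9,26.4,27.1]
json.dump(dict(p=p,yaw=-93.0),open("cmd.json","w"))
p=np.array(p)
rows([p,p,p,p,p+[0,0,10],p+[0,0,40],p+[0,0,80],p+[0,0,110]],0)
b=[502.3,270,130]
rows(line(p+[0,0,110],b,5)+[[502.3,270,75],[502.3,270,60]],0)
print(load())
rows([[502.3,270,40],[502.3,270,20],[502.3,270,13]],[0,0,0,0,.4,1])
E
```

```text
0,0,-0,0,0,0,0,0,0,-0,0,0,0,0,0,0,-0,0,0,0,0,0,0,-0,0,0,0,0,0,0,-0,0,0,-10,0,0,0,-0,0,0,-40,0,0,0,-0,0,0,-80,0,0,0,-0,0,0,-110,0
0,0,-0,-48.2,10.5,1.4,0,0,0,-0,-96.5,20.9,2.8,0,0,0,-0,-144.7,31.4,4.3,0,0,0,-0,-193,41.8,5.7,0,0,0,-0,-241.2,52.3,7.1,0,0,0,-0,-241.2,52.3,62.1,0,0,0,-0,-241.2,52.3,77.1,0,0,0,-0,-241.2,52.3,77.1,0
{'p': [502.29510797813384, 270.00661429430914, 60.0], 'yaw': -93.0}
0,0,-0,0,-0,20,0,0,0,-0,0,-0,40,0,0,0,-0,0,-0,47,0,0,0,-0,0,-0,47,0,0,0,-0,0,-0,47,0.4,0,0,-0,0,-0,47,1,0,0,-0,0,-0,47,1,0,0,-0,0,-0,47,1
```

Emit:
send_rows(commands=[0, 0, 0, 0, 0, 0, 0, 0, 0, 0, 0, 0, 0, 0, 0, 0, 0, 0, 0, 0, 0, 0, 0, 0, 0, 0, 0, 0, 0, 0, 0, 0, 0, 0, 0, 0, 0, 0, 0, 0, -10, 0, 0, 0, 0, 0, 0, -40, 0, 0, 0, 0, 0, 0, -80, 0])

```text
time_s: 13.35
ee_pos: [541.1, 26.5, 107.7]
ee_rot: [-0.688, 0.725, 0.001, -0.001]
ft_force: [0.1, -0.8, 0.3]
width: 1.001
```

Emit:
send_rows(commands=[0, 0, 0, -30, 6.5, -25, 0, 0, 0, 0, -80, 17.3, -25, 0, 0, 0, 0, -130, 28.2, -25, 0, 0, 0, 0, -180, 39, -25, 0, 0, 0, 0, -225, 48.8, -20, 0, 0, 0, 0, -241.2, 52.3, 10, 0, 0, 0, 0, -241.2, 52.3, 47, 0, 0, 0, 0, -241.2, 52.3, 47, 0])

```text
time_s: 14.35
ee_pos: [499.5, 269.4, 57.6]
ee_rot: [-0.689, 0.725, 0.001, -0.003]
ft_force: [0.9, 0.4, -0.0]
width: 1.005
```

```bash
python3 - <<'E'
from arc import *
o=r.get_obs();print(o["time_s"],o["ee_pos"])
for n in ("scene","top"):
    im=r.camera(n)[:,:,::-1].copy(); cv2.imwrite(f"pics/{n}4raw.png",im)
    if n=="scene":
        B=(541.9,26.9)
        crop(n,im,320,215,110,80,7,"pics/s4.png",[(541.9-6.2,26.9+1,z,R,(0,255,0)) for z,R in((12,42),(22,42),(52,25),(58,15))])
        t,m,c=arcfit(n,im,cyl(*B,[(12,42),(22,42)]),B,[(60,170)],1,3);print(t,m,toworld(n,c,t,15))
    else: cv2.imwrite("pics/t4.png",cv2.resize(im,(800,600)))
E
```

```text
14.35 [499.52860909 269.39299199  57.63172689]
[-1.2160477  -1.04353292] 0.18883479279992832 [-4.43808815  1.49930385  0.        ]
```

View pics/s4.png

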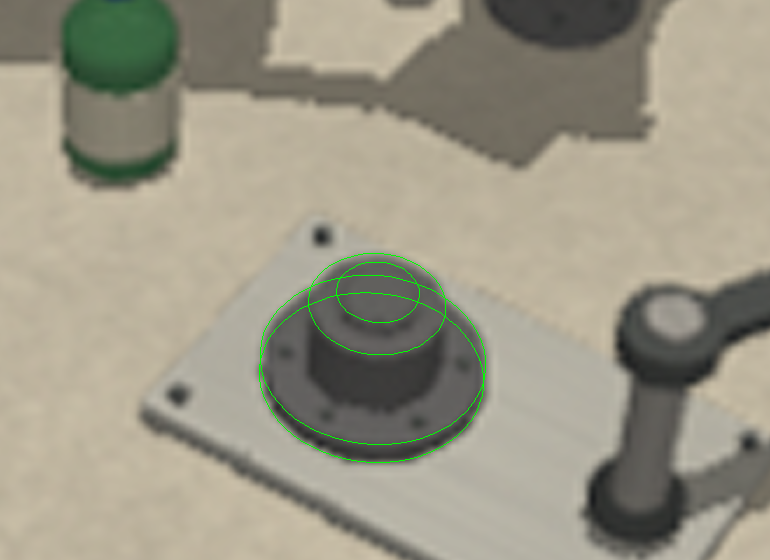

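View pics/t4.png

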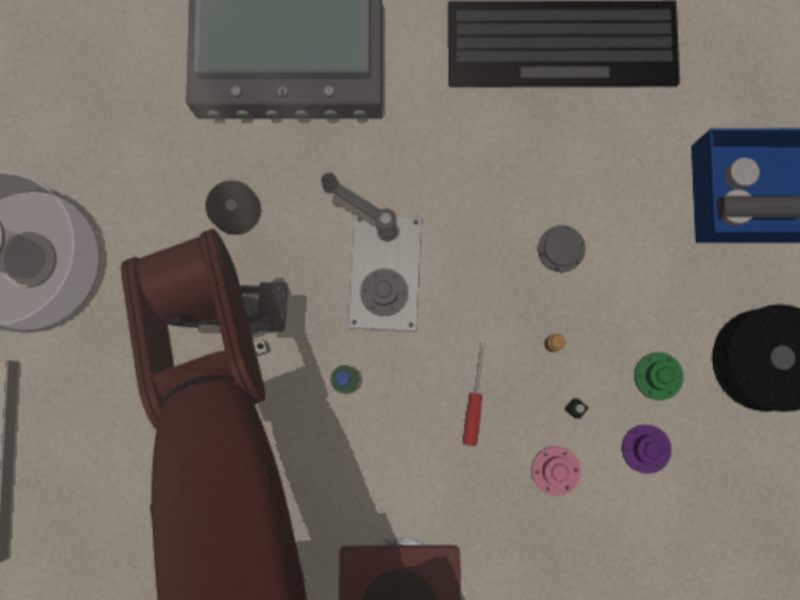

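```bash
python3 - <<'E'
from arc import *
for n in ("scene","top"):
    im=cv2.imread(f"pics/{n}4raw.png")
    sh=lambda v:cyl(v[0],v[1],[(12,42),(22,42),(52,25),(58,13)])
    I=255-im
    print(n,fit(n,im,sh,(541,27),(5,5)))
print(r.get_obs()["ee_pos"])
E
```

```text
scene (array([536.95832775,  27.272682  ]), np.float64(74.91187286376953))
top (array([541.64534149,  26.44984315]), np.float64(48.06056594848633))
[502.77097887 270.05469759  61.19716635]
```

Emit:
send_rows(commands=[0, 0, 0, 0, 0, 20, 0, 0, 0, 0, 0, 0, 40, 0, 0, 0, 0, 0, 0, 47, 0, 0, 0, 0, 0, 0, 47, 0, 0, 0, 0, 0, 0, 47, 0.4, 0, 0, 0, 0, 0, 47, 1, 0, 0, 0, 0, 0, 47, 1, 0, 0, 0, 0, 0, 47, 1], squeeze=20)

```text
time_s: 15.45
ee_pos: [502.5, 270.1, 13.4]
ee_rot: [-0.688, 0.725, -0.0, 0.0]
ft_force: [0.6, 0.7, 0.1]
width: 0.632
```

Emit:
send_rows(commands=[0, 0, 0, 0, 0, 0, 1, 0, 0, 0, 0, 0, 0, 1, 0, 0, 0, 0, 0, 0, 1, 0, 0, 0, 0, 0, 0, 1, 0, 0, 0, 0, 0, 0, 1, 0, 0, 0, 0, 0, -10, 1, 0, 0, 0, 0, 0, -50, 1, 0, 0, 0, 0, 0, -90, 1])

```text
time_s: 16.45
ee_pos: [501.7, 269.8, 104.0]
ee_rot: [-0.688, 0.725, 0.0, -0.001]
ft_force: [0.6, -0.8, -2.3]
width: 0.41
```

```bash
python3 - <<'E'
from mv import *
json.dump(dict(p=[502.3,270,103],yaw=-93.0),open("cmd.json","w"))
b=np.array([541.9,26.4,103.])
rows(line([502.3,270,103],b,6)+[b-[0,0,10],b-[0,0,14]],1)
print(load())
E
```

```text
0,0,-0,40.2,-8.7,0,1,0,0,-0,80.4,-17.4,0,1,0,0,-0,120.6,-26.1,0,1,0,0,-0,160.8,-34.9,0,1,0,0,-0,201,-43.6,0,1,0,0,-0,241.2,-52.3,0,1,0,0,-0,241.2,-52.3,10,1,0,0,-0,241.2,-52.3,14,1
{'p': [541.9048920218662, 26.39338570569086, 89.0], 'yaw': -93.0}
```

Emit:
send_rows(commands=[0, 0, 0, 40.2, -8.7, 0, 1, 0, 0, 0, 80.4, -17.4, 0, 1, 0, 0, 0, 120.6, -26.1, 0, 1, 0, 0, 0, 160.8, -34.9, 0, 1, 0, 0, 0, 201, -43.6, 0, 1, 0, 0, 0, 241.2, -52.3, 0, 1, 0, 0, 0, 241.2, -52.3, 10, 1, 0, 0, 0, 241.2, -52.3, 14, 1])

```text
time_s: 17.45
ee_pos: [541.1, 26.8, 88.4]
ee_rot: [-0.688, 0.726, 0.001, -0.0]
ft_force: [0.0, -0.1, -2.3]
width: 0.405
```

```bash
python3 - <<'E'
from arc import *
r.camera("top")
n="scene"
im=r.camera(n)[:,:,::-1].copy(); cv2.imwrite(f"pics/{n}5raw.png",im)
o=r.get_obs();e=o["ee_pos"];print(o["time_s"],e)
z0=e[2]-13.2
for rg in ([(20,100)],[(10,140)],[(30,160)]):
    t,m,c=arcfit(n,im,cyl(e[0],e[1],[(z0,35),(z0+10,35)]),e,rg,1,4);print(t,m,toworld(n,c,t,z0))
g=np.clip((im.astype(np.float32)/255)**.5*290,0,255).astype(np.uint8)
u,v=c;crop(n,g,u,v+5,60,50,13,"pics/s5.png",[(e[0]-5.5,e[1]+1.2,z0+d,35,(0,255,0)) for d in(0,10)]+[(541.7-5,26.4+.9,z,R,(0,0,255)) for z,R in((12,42),(52,25))])
E
```

```text
17.55 [540.86887686  27.4917651   88.24058722]
[-2.77629172 -0.32082125] 0.4319278426175522 [-6.45281434 -2.68877572  0.        ]
[-0.95205988 -2.12612389] 1.5611698676970376 [-5.56149395  5.2352184   0.        ]
[ 2.69858205 -2.71638192] 1.211619013534059 [ 1.28633302 11.89512548  0.        ]
```

View pics/s5.png

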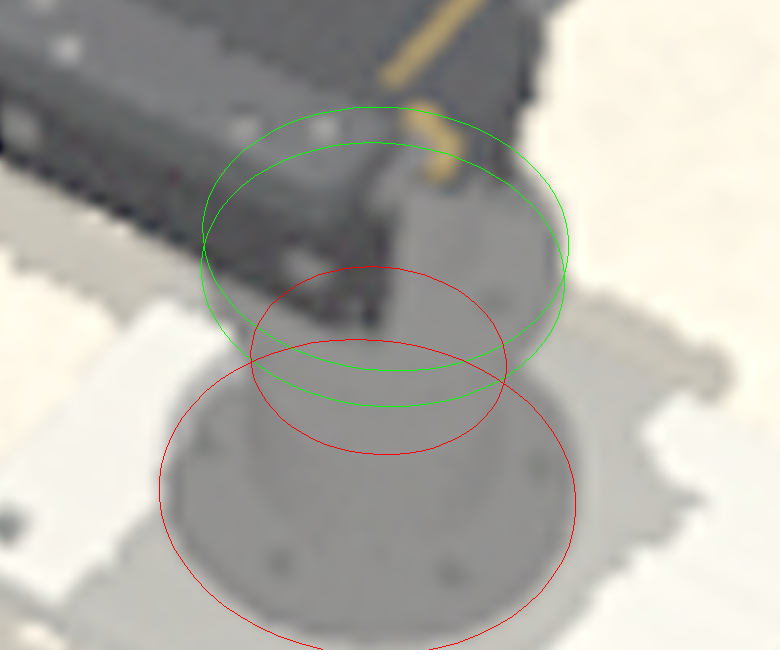

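Emit:
send_rows(commands=[0, 0, 0, 0, 0, 6, 1, 0, 0, 0, 0, 0, 11, 1, 0, 0, 0, 0, 0, 15, 1, 0, 0, 0, 0, 0, 16.5, 1, 0, 0, 0, 0, 0, 17.5, 1, 0, 0, 0, 0, 0, 18.5, 1, 0, 0, 0, 0, 0, 19.5, 1, 0, 0, 0, 0, 0, 20, 1])

```text
time_s: 18.55
ee_pos: [542.0, 26.4, 69.2]
ee_rot: [-0.688, 0.725, -0.0, 0.0]
ft_force: [0.4, 0.2, -2.3]
width: 0.412
```

Emit:
send_rows(commands=[0, 0, 0, 0, 0, 0.8, 1, 0, 0, 0, 0, 0, 1.6, 1, 0, 0, 0, 0, 0, 2.4, 1, 0, 0, 0, 0, 0, 3.1, 1, 0, 0, 0, 0, 0, 3.6, 1, 0, 0, 0, 0, 0, 4, 1, 0, 0, 0, 0, 0, 4.4, 1, 0, 0, 0, 0, 0, 4.4, 1])

```text
time_s: 19.55
ee_pos: [541.9, 26.4, 65.1]
ee_rot: [-0.688, 0.725, 0.0, -0.0]
ft_force: [-1.8, -0.3, 3.3]
width: 0.405
```

Emit:
send_rows(commands=[0, 0, 0, 0, 0, -0.3, 0, 0, 0, 0, 0, 0, -0.3, 0, 0, 0, 0, 0, 0, -0.3, 0, 0, 0, 0, 0, 0, -0.3, 0, 0, 0, 0, 0, 0, -0.3, 0, 0, 0, 0, 0, 0, -15, 0, 0, 0, 0, 0, 0, -50, 0, 0, 0, 0, 0, 0, -85, 0])

```text
time_s: 20.55
ee_pos: [541.9, 26.4, 151.6]
ee_rot: [-0.688, 0.725, -0.0, 0.0]
ft_force: [0.5, -0.3, 0.3]
width: 1.002
```

```bash
python3 - <<'E'
from arc import *
im4=cv2.imread("pics/top4raw.png")
crop("top",im4,330*.7+20,183*.7+12,80,60,10,"pics/t4c.png",[(651.4,21.7,116,10,(0,255,0))])
im=r.camera("scene")[:,:,::-1].copy();cv2.imwrite("pics/scene6raw.png",im)
crop("scene",im,325,210,100,75,8,"pics/s6.png",[(541.7-5,27.5,z,R,(0,255,0)) for z,R in((52,35),(62,35),(90,18),(12,42))])
E
```

```text
(no output)
```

View pics/t4c.png

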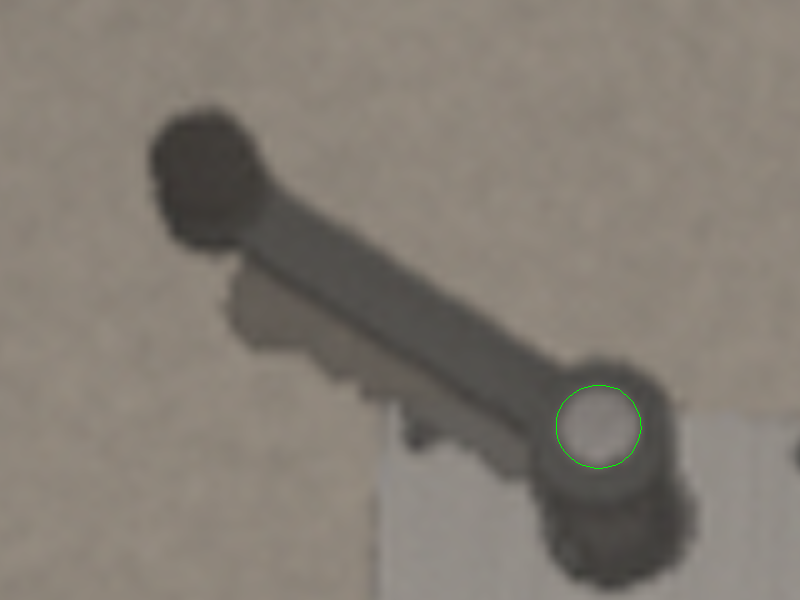

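View pics/s6.png

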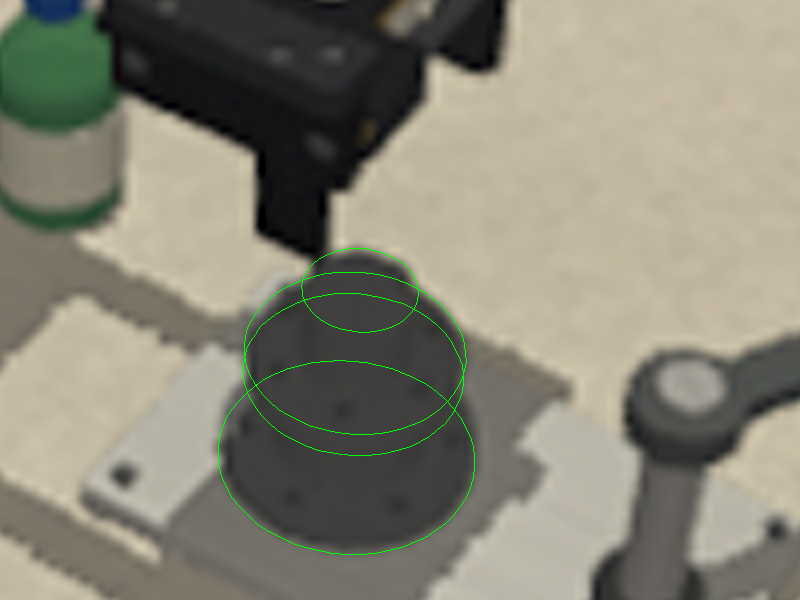

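The overlays show the spacer and cap stacked and aligned. The arm lies well clear, with its head at crop (203,150). Next I plan the swing-back.

```bash
python3 - <<'E'
from h import *
from mv import *
P=np.array([651.4,21.6])
h=back("top",(230.9,124.55),132);print(h); d=h[:2]-P; phi=np.arctan2(d[1],-d[0]);print(phi,np.hypot(*d))
def f(phi,off,rho=76,z=94):
    d=np.array([-np.cos(phi),np.sin(phi)]);n=np.array([np.sin(phi),np.cos(phi)])
    return np.r_[P+rho*d+off*n,z]
json.dump(dict(p=[541.9,26.4,149.6],yaw=-93.0),open("cmd.json","w"))
c=np.array([541.9,26.4,149.6])
a=f(phi,48); 
print(a)
hi=a.copy();hi[2]=165
rows([c+[0,0,16]]+line(c+[0,0,16],hi,5)+[[a[0],a[1],130],[a[0],a[1],104]],1)
ph=np.linspace(phi,.5,14)
T=[f(p,26) for p in ph]
x=f(phi,40)
rows([a,x]+T[:6],1)
rows(T[6:],1)
print(load(),[f(p,o) for p,o in((.3,26),(.2,26),(.1,26),(.047,26),(.047,24))])
E
```

```text
[713.75492086 111.19927276 132.        ]
2.178786265599847 109.16119198293434
[734.21092313  56.56213681  94.        ]
0,0,-0,0,0,-16,1,0,0,-0,-8,-38.1,-15.9,1,0,0,-0,-16.1,-76.2,-15.8,1,0,0,-0,-24.1,-114.3,-15.6,1,0,0,-0,-32.1,-152.4,-15.5,1,0,0,-0,-40.2,-190.5,-15.4,1,0,0,-0,-40.2,-190.5,19.6,1,0,0,-0,-40.2,-190.5,45.6,1
0,0,-0,0,0,10,1,0,0,-0,-4.2,6.8,10,1,0,0,-0,-11.6,18.7,10,1,0,0,-0,-19.2,25.8,10,1,0,0,-0,-25.8,33.8,10,1,0,0,-0,-31.3,42.5,10,1,0,0,-0,-35.7,51.9,10,1,0,0,-0,-38.8,61.8,10,1
0,0,-0,-1.8,10.2,0,1,0,0,-0,-2.2,20.6,0,1,0,0,-0,-1.4,30.9,0,1,0,0,-0,0.8,41.1,0,1,0,0,-0,4.3,50.8,0,1,0,0,-0,9,60.1,0,1,0,0,-0,14.8,68.6,0,1,0,0,-0,21.7,76.4,0,1
{'p': [597.1271749603849, 80.88430182993113, 94.0], 'yaw': -93.0} [array([586.4779522 ,  68.89828442,  94.        ]), array([582.08034268,  62.18060016,  94.        ]), array([578.37535227,  55.05744796,  94.        ]), array([576.7054767 ,  51.14197334,  94.        ]), array([576.6115113 ,  49.14418193,  94.        ])]
```

Emit:
send_rows(commands=[0, 0, 0, 0, 0, -16, 1, 0, 0, 0, -8, -38.1, -16, 1, 0, 0, 0, -16.1, -76.2, -16, 1, 0, 0, 0, -24.1, -114.3, -16, 1, 0, 0, 0, -32.1, -152.4, -16, 1, 0, 0, 0, -40.2, -190.5, -15, 1, 0, 0, 0, -40.2, -190.5, 19.6, 1, 0, 0, 0, -40.2, -190.5, 45.6, 1])

```text
time_s: 21.6
ee_pos: [733.7, 56.8, 102.2]
ee_rot: [-0.688, 0.725, 0.001, -0.001]
ft_force: [-0.8, 0.2, -1.3]
width: 0.174
```

Emit:
send_rows(commands=[0, 0, 0, 0, 0, 10, 1, 0, 0, 0, -4.2, 6.8, 10, 1, 0, 0, 0, -11.6, 18.7, 10, 1, 0, 0, 0, -19.2, 25.8, 10, 1, 0, 0, 0, -25.8, 33.8, 10, 1, 0, 0, 0, -31.3, 42.5, 10, 1, 0, 0, 0, -35.7, 51.9, 10, 1, 0, 0, 0, -38.8, 61.8, 10, 1])

```text
time_s: 22.6
ee_pos: [674.0, 98.9, 94.2]
ee_rot: [-0.688, 0.725, -0.0, 0.0]
ft_force: [1.4, -0.8, 0.3]
width: 0.008
```

Emit:
send_rows(commands=[0, 0, 0, -1.8, 10.2, 0, 1, 0, 0, 0, -2.2, 20.6, 0, 1, 0, 0, 0, -1.4, 30.9, 0, 1, 0, 0, 0, 0.8, 41.1, 0, 1, 0, 0, 0, 4.3, 50.8, 0, 1, 0, 0, 0, 9, 60.1, 0, 1, 0, 0, 0, 14.8, 68.6, 0, 1, 0, 0, 0, 21.7, 76.4, 0, 1])

```text
time_s: 23.6
ee_pos: [596.6, 80.6, 94.2]
ee_rot: [-0.688, 0.725, 0.0, 0.0]
ft_force: [2.1, 0.3, 0.4]
width: 0.001
```

```bash
python3 - <<'E'
from mv import *
rows([[591.5,75,94],[586.5,68.9,94],[582.1,62.2,94],[578.4,55.1,94],[577,52.5,94],[576.7,51,94],[576.7,50,94],[576.7,49.5,94]],1)
E
```

```text
0,0,-0,6.2,5.3,0,1,0,0,-0,12.5,10,0,1,0,0,-0,19.4,14,0,1,0,0,-0,26.7,17.4,0,1,0,0,-0,29.4,18.6,0,1,0,0,-0,30.9,18.8,0,1,0,0,-0,31.9,18.8,0,1,0,0,-0,32.4,18.8,0,1
```

Emit:
send_rows(commands=[0, 0, 0, 6.2, 5.3, 0, 1, 0, 0, 0, 12.5, 10, 0, 1, 0, 0, 0, 19.4, 14, 0, 1, 0, 0, 0, 26.7, 17.4, 0, 1, 0, 0, 0, 29.4, 18.6, 0, 1, 0, 0, 0, 30.9, 18.8, 0, 1, 0, 0, 0, 31.9, 18.8, 0, 1, 0, 0, 0, 32.4, 18.8, 0, 1])

```text
time_s: 24.6
ee_pos: [576.3, 49.7, 93.9]
ee_rot: [-0.688, 0.725, 0.0, -0.0]
ft_force: [-1.1, 1.4, 0.3]
width: 0.005
```

Emit:
send_rows(commands=[0, 0, 0, 0.5, 0, 0, 1, 0, 0, 0, 0.5, 0, 0, 1, 0, 0, 0, 1, 0, 0, 1, 0, 0, 0, 1, 0, 0, 1, 0, 0, 0, 1.5, 0, 0, 1, 0, 0, 0, 1.5, 0, 0, 1, 0, 0, 0, 1.5, 0, 0, 1, 0, 0, 0, 1.5, 0, 0, 1])

```text
time_s: 25.6
ee_pos: [576.6, 48.0, 94.1]
ee_rot: [-0.688, 0.725, -0.0, -0.0]
ft_force: [0.4, 1.5, -0.0]
width: 0.006
```

Emit:
send_rows(commands=[0, 0, 0, 0.5, 0, 0, 1, 0, 0, 0, 1, 0, 0, 1, 0, 0, 0, 1.5, 0, 0, 1, 0, 0, 0, 2, 0, 0, 1, 0, 0, 0, 2, 0, 0, 1, 0, 0, 0, 2, 0, 0, 1, 0, 0, 0, 2, 0, 0, 1, 0, 0, 0, 2, 0, 0, 1])

```text
time_s: 26.6
ee_pos: [576.6, 46.0, 94.2]
ee_rot: [-0.688, 0.725, -0.0, 0.0]
ft_force: [-0.2, 0.7, -0.5]
width: 0.005
```

```bash
python3 - <<'E'
from h import *
for n in("scene","top"):
    im=r.camera(n)[:,:,::-1].copy()
    u,v=proj(n,[570,35,100])[0];crop(n,im,u,v,100,75,8,f"pics/{n}7.png")
E
```

```text
(no output)
```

View pics/scene7.png

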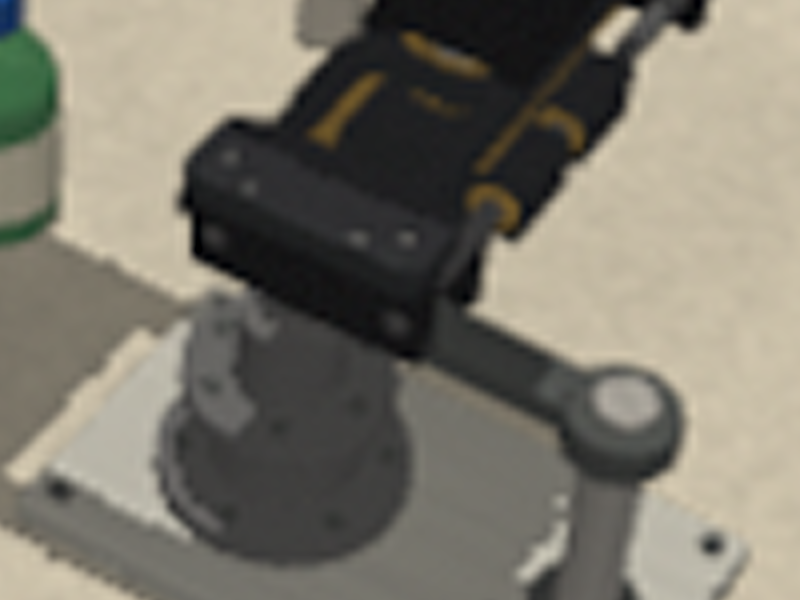

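View pics/top7.png

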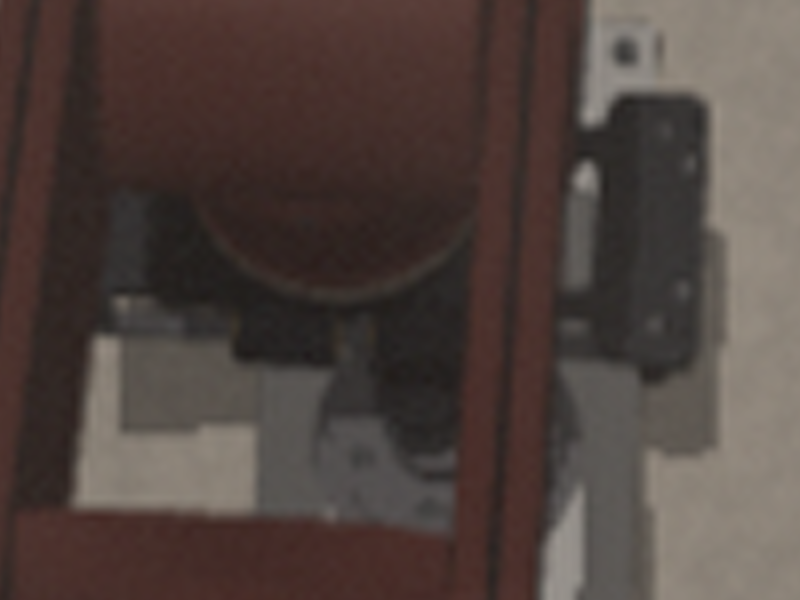

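Emit:
send_rows(commands=[0, 0, 0, 0.5, 0, 0, 1, 0, 0, 0, 1, 0, 0, 1, 0, 0, 0, 1.5, 0, 0, 1, 0, 0, 0, 2, 0, 0, 1, 0, 0, 0, 2.5, 0, 0, 1, 0, 0, 0, 2.5, 0, 0, 1, 0, 0, 0, 2.5, 0, 0, 1, 0, 0, 0, 2.5, 0, 0, 1])

```text
time_s: 27.7
ee_pos: [576.4, 43.5, 94.1]
ee_rot: [-0.688, 0.725, -0.0, -0.0]
ft_force: [-1.3, 1.4, 0.4]
width: 0.007
```

Emit:
send_rows(commands=[0, 0, 0, 0.5, 0, 0, 1, 0, 0, 0, 1, 0, 0, 1, 0, 0, 0, 1.5, 0, 0, 1, 0, 0, 0, 2, 0, 0, 1, 0, 0, 0, 2, 0, 0, 1, 0, 0, 0, 2, 0, 0, 1, 0, 0, 0, 2, 0, 0, 1, 0, 0, 0, 2, 0, 0, 1])

```text
time_s: 28.7
ee_pos: [576.3, 43.2, 94.1]
ee_rot: [-0.688, 0.725, 0.001, 0.001]
ft_force: [-0.2, 7.7, 0.0]
width: 0.001
```

Emit:
send_rows(commands=[0, 0, 0, -10, 0, 0, 1, 0, 0, 0, -20, 0, 0, 1, 0, 0, 0, -20, 0, -35, 1, 0, 0, 0, -20, 0, -71, 1, 0, 0, 0, -5, 15, -71, 1, 0, 0, 0, 16.6, 33.7, -71, 1, 0, 0, 0, 16.6, 33.7, -71, 1, 0, 0, 0, 16.6, 33.7, -71, 1])

```text
time_s: 29.7
ee_pos: [542.2, 27.0, 165.4]
ee_rot: [-0.688, 0.725, -0.0, 0.0]
ft_force: [-0.3, 0.7, -0.1]
width: 0.005
```

```bash
python3 - <<'E'
from h import *
o=r.get_obs();print(o["time_s"],o["ee_pos"])
for n in("scene",):
    im=r.camera(n)[:,:,::-1].copy();cv2.imwrite("pics/scene8raw.png",im)
    u,v=proj(n,[560,35,100])[0];crop(n,im,u,v,100,75,8,f"pics/{n}8.png",[(541.9-4,27.9,132,13,(0,255,0))])
E
```

```text
29.7 [542.19634027  27.01957205 165.39378561]
```

View pics/scene8.png

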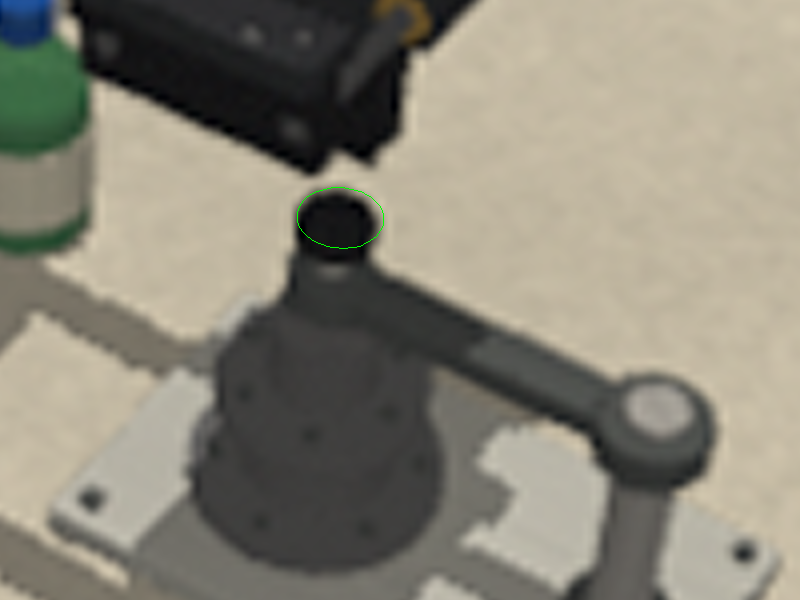

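Emit:
send_rows(commands=[0, 0, 0, 0, 0, 12, 1, 0, 0, 0, 0, 0, 22, 1, 0, 0, 0, 0, 0, 28, 1, 0, 0, 0, 0, 0, 30.5, 1, 0, 0, 0, 0, 0, 32, 1, 0, 0, 0, 0, 0, 33, 1, 0, 0, 0, 0, 0, 34, 1, 0, 0, 0, 0, 0, 35, 1])

```text
time_s: 30.75
ee_pos: [542.0, 26.7, 130.6]
ee_rot: [-0.688, 0.725, -0.0, 0.0]
ft_force: [-0.7, 0.7, 2.3]
width: 0.005
```

Emit:
send_rows(commands=[0, 0, 0, 0, 0, 0.5, 1, 0, 0, 0, 0, 0, 1, 1, 0, 0, 0, 0, 0, 1.5, 1, 0, 0, 0, 0, 0, 2, 1, 0, 0, 0, 0, 0, 2.5, 1, 0, 0, 0, 0, 0, 3, 1, 0, 0, 0, 0, 0, 3, 1, 0, 0, 0, 0, 0, 3, 1])

```text
time_s: 31.75
ee_pos: [541.9, 26.7, 127.4]
ee_rot: [-0.688, 0.725, -0.0, 0.0]
ft_force: [-0.0, -0.0, 4.8]
width: 0.004
```

Emit:
send_rows(commands=[0, 0, 0, 0, 0, 0.3, 1, 0, 0, 0, 0, 0, 0.6, 1, 0, 0, 0, 0, 0, 0.9, 1, 0, 0, 0, 0, 0, 0.9, 1, 0, 0, 0, 0, 0, 0.9, 1, 0, 0, 0, 0, 0, 0.9, 1, 0, 0, 0, 0, 0, 0.9, 1, 0, 0, 0, 0, 0, 0.9, 1])

```text
time_s: 32.75
ee_pos: [542.0, 26.7, 127.3]
ee_rot: [-0.688, 0.725, -0.0, 0.0]
ft_force: [-2.3, 0.2, 10.0]
width: 0.01
```

Force rises to 10 N with no further travel at z = 127.3, which puts the pin on the cap at about 4.7 mm. I'll back straight off and check.

Emit:
send_rows(commands=[0, 0, 0, 0, 0, -10, 1, 0, 0, 0, 0, 0, -40, 1, 0, 0, 0, 0, 0, -80, 1, 0, 0, 0, 30, -40, -90, 1, 0, 0, 0, 85, -60, -90, 1, 0, 0, 0, 140, -80, -90, 1, 0, 0, 0, 190, -100, -90, 1, 0, 0, 0, 190, -100, -90, 1])

```text
time_s: 33.75
ee_pos: [631.4, -172.0, 215.1]
ee_rot: [-0.687, 0.727, 0.0, -0.001]
ft_force: [0.1, 0.5, -0.4]
width: 0.004
```

Emit:
send_rows(commands=[0, 0, 0, 55, 60, 0, 1, 0, 0, 0, 110, 100, 0, 1, 0, 0, 0, 150, 140, 0, 1, 0, 0, 0, 150, 140, 0, 1, 0, 0, 0, 150, 140, 0, 1, 0, 0, 0, 150, 140, 0, 1, 0, 0, 0, 150, 140, 0, 1, 0, 0, 0, 150, 140, 0, 1])

```text
time_s: 34.75
ee_pos: [484.7, -309.7, 216.1]
ee_rot: [-0.689, 0.725, 0.0, 0.0]
ft_force: [-1.0, -0.9, 0.4]
width: 0.008
```

```bash
python3 - <<'E'
from h import *
o=r.get_obs();print(o["time_s"],o["ee_pos"],o["ft_force"])
for n,b in(("scene",(-5,1)),("top",(0,0))):
    im=r.camera(n)[:,:,::-1].copy();cv2.imwrite(f"pics/{n}9raw.png",im)
    cs=[(541.8+b[0],26.6+b[1],z,R,(0,255,0)) for z,R in((12,42),(52,35),(127,13))]+[(541.8+b[0],26.6+b[1],132,13,(0,0,255))]
    u,v=proj(n,[570,35,70])[0];crop(n,im,u,v,95,75,8,f"pics/{n}9.png",cs)
    cv2.imwrite(f"pics/{n}9f.png",cv2.resize(im,(800,600)))
E
```

```text
34.75 [ 484.69425366 -309.74055887  216.08484977] [-1.01087301 -0.87115974  0.38513737]
```

View pics/scene9.png

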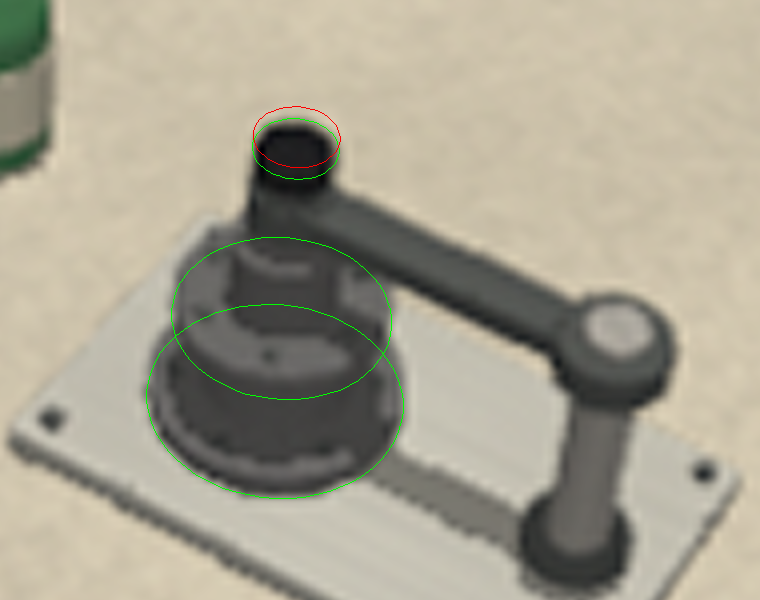

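View pics/top9.png

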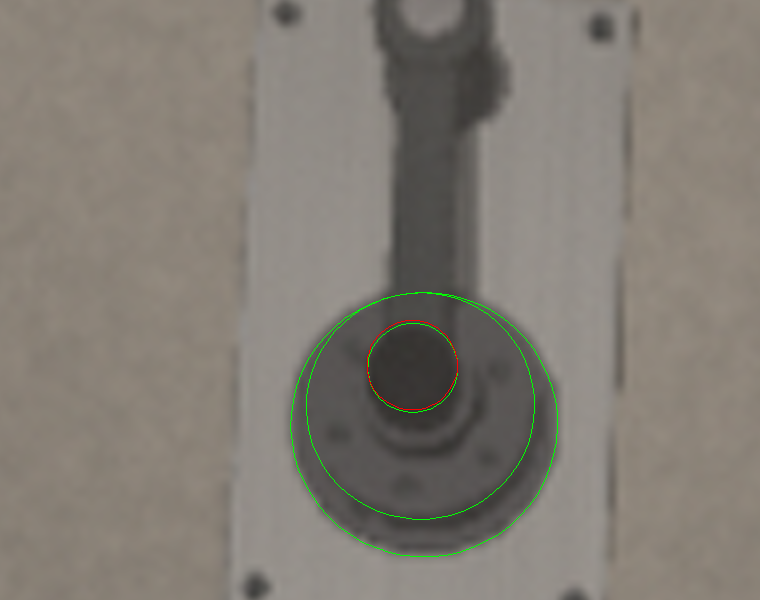

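View pics/top9f.png

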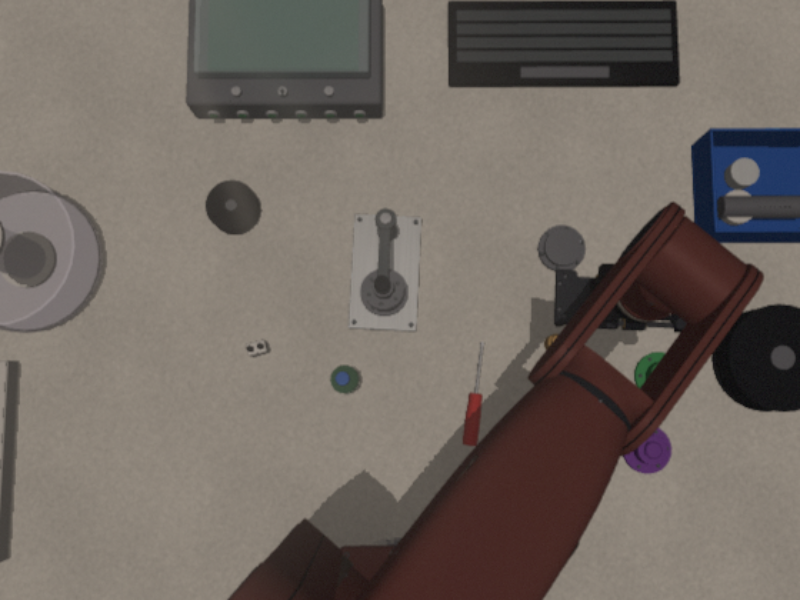

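The pictures show the stack concentric, the arm on its stop, and the pin head on the 127 mm overlay rather than the 132 mm one. Bench objects are where they were and the tool is clear, so I'm handing in.

```bash
python3 -c "
from plant import r
print(r.hand_in())"
```

```text
the job is handed in; nothing more can be done
None
```

I assembled the cell and handed it in at about 35 s of the 72 s allowed; hand-in reports no verdict. I pushed the swing arm aside and seated the spacer, then the cap. I swung the arm back to its stop and pressed the pin onto the cap.

What the last checks showed:
- **Spacer:** it went down without resistance until contact at the expected home height (about 6 N upward, 4 N sideways). The top camera puts it at (541.6, 26.4) mm, where I set it down.
- **Cap:** it also went down without resistance, to light contact (about 3 N) at its home height.
- **Swing arm:** pushing it met the stop, with the force rising to about 8 N. The final top view shows the arm in line with the stand.
- **Pin:** the force rose to 10 N with no more travel when the pin head was at 127.3 mm, so the travel is about 4.7 mm. The final scene picture agrees.
- **Bench:** the other things look unmoved in the final top picture, though the arm hid some of those beside where the spacer had been. The tool was clear of everything.

**Disagreement:** the scene camera read x about 5 mm lower than the top camera. The gripper's own position agreed with the top camera, so I used that one. The image check of the cap before lowering it was too faint to be useful, so that step relied on the force readings.

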